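# Change the work in the bench lathe and hang up the caddies

## Robot

A 6-joint arm with a two-finger parallel gripper is mounted at the origin on the work surface. World frame = base frame: x ahead of the robot, y to its left, z up, the work surface at z = 0. Lengths are in m, angles in degrees, forces in N, time in s.
With the tool pointing down it reaches from about 0.25 to 0.725 m from the base axis. Payload 9.7 kg.
Tool frame: the origin (TCP) lies on the centre line of the jaws, within the pads' length; the fingertips stand tip_extent ahead of it and the grasp point (between the pads) lies 3 mm ahead of it (tip_extent is the distance from the TCP to the fingertips, in m); z points along the fingers, y is the line along which they close (so a half turn about z gives the same grasp; the last joint's range is limited). The gripper opens to 85 mm and grips with 20 to 120 N. Pads are 22 mm wide; open, the fingers measure 114 mm over their backs; the gripper's body (76 mm by 85 mm) begins 54 mm behind the grasp point. The pads swing forward as they close: fully open they stand 13 mm farther back than shut.
Start: joints at [-76.318, 4.979, 10.078, 95.1, 0, 90], TCP at [0.13, -0.534, 0.253] pointing down, gripper open.
Joint ranges: [-179.16, 179.16], [-48.56, 103.87], [-65.8, 70.77], [-126.05, 130.52], [-82.76, 87.17], [-180, 180]. Speed limits (degrees/s): [127.2, 127.2, 147.25, 180, 180, 180].

## Interface

Orientations are given as [roll, pitch, yaw] about the fixed x, y, z axes, in that order (R = Rz(yaw) Ry(pitch) Rx(roll)).
In Python, from workcell import * gives the robot as it stands.
- The arm moves only by the tool servo_tool, never from a script. Its argument "rows" is a list of rows, each an object with "offset": the shift along the tool's x, y, z as a fraction of full scale, a list of three; "yaw": the turn about the tool's z as a fraction of full scale; "claw": the closure, from 0 (fully open) to 1 (shut). A call has 1 to 12 rows; each row is the pose to reach, as a shift and turn from the pose commanded when the call began, along the tool's axes at that moment, turning the shorter way round; what a row does not reach only later rows make up. Full scale, the value 1, is 0.1 m for a shift and pi rad for a turn. A row lasts 1/8 s, in which the tool goes at most 62.5 mm and 10.7 degrees, less where a joint would pass 70% of its speed; a pose out of reach is approached as far as the arm can. A call with a number of a shift or a turn outside -1 to 1 is refused whole. A call with a gripper value outside its range is refused whole. The fingers move at their own pace and stop on an object; "squeeze" is the grip in N (left out, the last holds). Time passes only in rows, so rows that repeat a pose let the fingers close. It gives the time, the measured TCP pose, the force, the opening and the grip force at its end, in the units of the state.
- get_obs(): the state, without advancing time (a new reading comes with each control period).
- camera(name): name is "side" or "top" or "wrist"; returns (picture, depth): 480x640x3 uint8, red, green, blue; 480x640 float32, m along the optical axis (not along the pixel's ray), 0 where there is no reading.
- camera_info(name): a dict with "fx", "fy", "cx", "cy" (pixels), "dist" ([k1, k2, p1, p2, k3] as OpenCV has them; the pictures are not rectified), "cam_to_world" (4x4, takes a point from camera to world coordinates); the wrist camera has in their place "hand_eye" (4x4, takes a point from camera to tool coordinates, whose origin is the TCP and whose axes are the flange's). Camera axes: x right, y up, looking along -z (the intrinsics and any distortion apply to the point x, -y, -z); pixel columns grow to the right and rows downward; lengths in m; the calibration is good to about 2 mm. A picture is of the moment at which its call begins: read the wrist's pose just before it. camera_info takes no time and is no camera call.
- job_done(): hands the job in; it is judged then, once.
The state is a dict: "time": time; "q": joint angles; "qd": joint speeds; "joint_efforts": joint torques, N m; "ee_pos": TCP position; "tcp_rot": TCP orientation; "wrist_force": force on the tool from outside, world axes, zero at the start; "torque": the same for the moment, N m; "opening": finger opening in m; "grasp_force": force on a finger pad.
Only numpy, scipy, OpenCV 4.12 (cv2) and the standard library are available. Lean on these libraries where they do the work, as an engineer would, in place of code of your own. Each camera call takes 0.05 s, during which the arm holds its last target. There are 200 camera calls.

## Task

Ready the bench lathe for its next piece: slide the tailstock back, take out the finished spindle and lay it flat in the tray, then set the new square blank on the rests in its place and slide the tailstock up until the blank is fully home in both cups. Hang every metal caddy on the bench by its handle on a hook of the rack, one to a hook, so that the bench is clear for turning. The wood is soft, so grip it and press it gently, and leave everything else where it is.

Things in the scene. Friction and masses are not known exactly. Their poses are not given: they have to be found in the camera images.
- lathe: small grey bench lathe, fixed; bed 80 (x) x 430 (y) x 30 mm high. Origin: centre of the bed's underside; y runs along the bed to the headstock (block 160 mm high, at y 140 to 212 mm). Spindle line: x = 0, 85 mm above the table. Headstock and tailstock have cups facing each other for a rod's tenons: 14 mm deep, 24 mm wide inside, 40 outside; headstock's mouth at y = 121 mm
- rest1 (a point): one of two like rests (lathe y = 80 mm; the other at y = -30 mm): centre of its flat floor, 70 mm above the table. Dark, 14 mm wide (y) with cheeks flaring from 34 mm apart at the floor to about 56 mm at 100 mm height. They carry a rod's 30 mm square parts on the spindle line; it lies there unaided and can slide along; fingers fit between the rests
- lathe_home (a point): point on the spindle line (lathe y = 35 mm, z = 85 mm) where a rod's middle lies when its tenon is fully home in the headstock's cup; axes as the lathe's. A rod let down straight from above clears that cup if its middle is 20 mm or more nearer the tailstock than this; the tailstock, pushed up, slides it home along the rests
- tail (a joint): slide of the tailstock along the bed, m: 0 = fully back, grows towards the headstock, end stop 0.090. About 6 N of friction plus 25 N per m/s; it stays where left. Reads 0.080 when its cup's floor bears on a rod that is home at the headstock; at 0 its cup's mouth is 166 mm from lathe_home
- tail_grip (a point): point on the axis of the tailstock's black upright square grip, 150 mm above the table; the grip is 24 x 24 mm, from 117 to 167 mm above the table, on a grey block 66 mm (x) by 60 mm (y). Moves with the tailstock
- blank: the new blank, lying on the bench: plain square pine bar 30 x 30 mm, 156 mm long, with a round tenon 16 mm thick and 22 mm long at each end (200 mm in all), about 0.12 kg. Origin: its middle; y along its length; ends alike. Soft: marked if the fingers squeeze with more than 70 N in all (35 N each) or it is pressed on the lathe with more than 40 N
- spindle: the finished spindle, at the start in the lathe, home in both cups: same size and tenons as the blank, with 30 mm square parts 42 mm long at the ends and between them a round waist 22 mm thick, 72 mm long (its two beads are for looks). 0.1 kg. Origin: its middle; y along its length. As soft as the blank. Draw it 20 mm out of the headstock's cup before lifting
- tray: low open dark wooden tray, fixed, 100 (x) by 236 (y) mm outside, 22 mm high, walls and floor 5 mm. Origin: centre of its underside; long side along y
- rack: free-standing wooden rack, fixed, 500 mm long along its y: a rail at x = +80 mm (20 mm thick, top at 255 mm) on two end posts, with three twin-prong steel hooks pointing to -x. Origin: on the table below the middle hook's valley
- hook1 (a point): right-hand (rack y -140 mm) twin hook: where a hung handle bar's axis lies, 240 mm above the table, midway between the prongs; axes as the rack's. Prongs 8 mm thick at y = +-27 mm; level for +-13 mm under this point; in front (-x) over 17 mm they rise to tips 23 mm above it, behind they slope up to the rail. Bring a bar, along y, in over the tips from the front, then down
- hook2 (a point): middle twin hook: where a hung handle bar's axis lies, 240 mm above the table, midway between the prongs; axes as the rack's. Prongs 8 mm thick at y = +-27 mm; level for +-13 mm under this point; in front (-x) over 17 mm they rise to tips 23 mm above it, behind they slope up to the rail. Bring a bar, along y, in over the tips from the front, then down
- hook3 (a point): left-hand (rack y +140 mm) twin hook: where a hung handle bar's axis lies, 240 mm above the table, midway between the prongs; axes as the rack's. Prongs 8 mm thick at y = +-27 mm; level for +-13 mm under this point; in front (-x) over 17 mm they rise to tips 23 mm above it, behind they slope up to the rail. Bring a bar, along y, in over the tips from the front, then down
- caddy1: one of 2 or 3 alike empty sheet-metal caddies (None if absent), about 0.16 kg: open box 70 (x) by 96 (y) by 60 mm high with a stiff arched handle: two 8 mm posts at y = +-45 mm carry a wooden cross bar along y, 14 mm wide (x), 10 mm high, 98 mm long, its axis 125 mm above the underside. Origin: centre of the underside; z up
- caddy2: one of 2 or 3 alike empty sheet-metal caddies (None if absent), about 0.16 kg: open box 70 (x) by 96 (y) by 60 mm high with a stiff arched handle: two 8 mm posts at y = +-45 mm carry a wooden cross bar along y, 14 mm wide (x), 10 mm high, 98 mm long, its axis 125 mm above the underside. Origin: centre of the underside; z up
- caddy3: one of 2 or 3 alike empty sheet-metal caddies (None if absent), about 0.16 kg: open box 70 (x) by 96 (y) by 60 mm high with a stiff arched handle: two 8 mm posts at y = +-45 mm carry a wooden cross bar along y, 14 mm wide (x), 10 mm high, 98 mm long, its axis 125 mm above the underside. Origin: centre of the underside; z up
- bar1 (a point): middle of the handle bar of caddy1, 125 mm above its underside (None if absent)
- bar2 (a point): middle of the handle bar of caddy2, 125 mm above its underside (None if absent)
- bar3 (a point): middle of the handle bar of caddy3, 125 mm above its underside (None if absent)
- jar: bystander: lidded jar 64 mm wide, 90 mm high
- can: bystander: can 66 mm wide, 110 mm high
- offcut: bystander: dark wood offcut 50 x 75 x 30 mm
- driver: bystander: screwdriver lying on the bench
- jug: bystander: white bottle 100 mm wide, 220 mm high
Mind the look-alikes: they are no part of the job. What is shaped like the spindle but yellow is not meant.

How it is judged (in metres and radians):
At the end, for the whole second after the job is handed in: Blank home between the cups: middle within 7 mm of lathe_home, aligned within 0.06 rad, tail above 0.075. Spindle on the tray floor, its middle within 40 mm across, 25 mm along and below 26 mm. Every caddy present hangs upright, bar middle within 22 mm of a hook point. All at rest (distance between blank and lathe_home below 0.007 m and angle between the y axis of blank and the y axis of lathe, either way round below 0.06 rad and value of joint tail above 0.075 m and linear speed of each of blank, spindle below 0.02 m/s and x of spindle in the frame of tray between -0.04 and 0.04 m and y of spindle in the frame of tray between -0.025 and 0.025 m and z of spindle in the frame of tray below 0.026 m and (distance between bar1 and hook1 below 0.022 m or distance between bar1 and hook2 below 0.022 m or distance between bar1 and hook3 below 0.022 m) and angle between each of caddy1, caddy2, caddy3's own z axis and vertical below 0.25 rad and linear speed of each of caddy1, caddy2, caddy3 below 0.05 m/s and (distance between bar2 and hook1 below 0.022 m or distance between bar2 and hook2 below 0.022 m or distance between bar2 and hook3 below 0.022 m) and (distance between bar3 and hook1 below 0.022 m or distance between bar3 and hook2 below 0.022 m or distance between bar3 and hook3 below 0.022 m)); the robot touches nothing.
It fails at once if the blank or the spindle squeezed by the fingers with more than 70 N in all (35 N each) (contact force between the fingers and blank above 70 N or contact force between the fingers and spindle above 70 N).
It fails at once if the blank or the spindle pressed on the lathe with more than 40 N (contact force between any of blank, spindle and lathe above 40 N).
It fails at once if a bystander shifted by more than 4 cm (distance of any of jar, can, offcut, driver, jug from where it was at the start of the episode above 0.04 m).
Of caddy1, caddy2, caddy3 only 2 to 3 are there at a start; the rules pass over those that are not, and their reading is None.
At some moment in a run one of caddy1, caddy2, caddy3, blank may be knocked a few centimetres aside while the robot is not near it.
It also fails if it takes over 210 s, if anything falls off the work surface, if the arm or the gripper's body presses on something with over 40 N, if the wrist force passes 120 N, or if a joint passes its speed limit or range.

## Working session

There is one attempt and no reset: what is moved stays moved. The work goes in short steps, Python scripts to look and compute and a tool call to move; the robot and the scene stay as the last step left them, time stands still between calls to the robot, and variables do not carry over. Pictures are saved under pics/ and viewed, at most 14 in all, crops included, and the job is handed in when it is done.

Besides the shell and the picture viewer there is one more tool, called after ">>>" in YAML: its name, and indented under it one key for each argument. servo_tool: Moves the arm, as the interface text tells. Its arguments: {"type":"object","properties":{"rows":{"type":"array"},"squeeze":{"type":"number"}},"required":["rows"]}

```bash
ls; mkdir -p pics; cat > h.py <<'E'
from workcell import *
import numpy as np, cv2
def snap(n):
    im,d=camera(n); np.savez(f'{n}.npz',im=im,d=d); return im,d
def load(n):
    z=np.load(f'{n}.npz'); return z['im'],z['d']
def cloud(n,d,T=None):
    ci=camera_info(n); K=np.array([[ci['fx'],0,ci['cx']],[0,ci['fy'],ci['cy']],[0,0,1.]])
    v,u=np.mgrid[0:480,0:640]; p=np.stack([u,v],-1).reshape(-1,1,2).astype(np.float64)
    n2=cv2.undistortPoints(p,K,np.array(ci['dist'],float)).reshape(480,640,2)
    P=np.stack([n2[...,0]*d,-n2[...,1]*d,-d,np.ones_like(d)],-1)
    M=np.array(ci['cam_to_world']) if T is None else T
    W=P@M.T
    W=W[...,:3]; W[d==0]=np.nan
    return W
E
python3 - <<'E'
from h import *
o=get_obs(); print({k:np.round(v,3).tolist() if not isinstance(v,str) else v for k,v in o.items()})
for n in ('top','side'):
    im,d=snap(n); cv2.imwrite(f'pics/{n}0.png',im[...,::-1]); ci=camera_info(n); print(n,ci['fx'],np.round(ci['cam_to_world'],3).tolist(),ci['dist'])
print(camera_info('wrist'))
E
```

```text
pics
{'time': 0.0, 'q': [-76.318, 5.012, 10.035, 95.102, 0.001, 90.0], 'qd': [-0.022, 0.069, -0.083, 0.117, 0.014, 0.005], 'joint_efforts': [-0.002, -52.039, 46.48, 0.016, 0.0, -0.0], 'ee_pos': [0.13, -0.534, 0.253], 'tcp_rot': [-179.921, -0.001, 13.681], 'wrist_force': [-0.548, 0.53, -0.796], 'torque': [0.009, -0.009, 0.005], 'grasp_force': 0.0, 'opening': 0.086}
top 485.7333813552676 [[0.011, 0.995, -0.099, 0.369], [-1.0, 0.013, 0.024, 0.113], [0.025, 0.098, 0.995, 1.497], [0.0, 0.0, 0.0, 1.0]] [-0.01461847  0.          0.          0.          0.        ]
side 514.6880182275354 [[0.996, 0.062, -0.065, 0.434], [-0.089, 0.775, -0.626, -0.665], [0.011, 0.629, 0.777, 1.088], [0.0, 0.0, 0.0, 1.0]] [-0.00381774  0.          0.          0.          0.        ]
{'fx': 402.95817886812523, 'fy': 402.95817886812523, 'cx': 319.3472938225574, 'cy': 239.0684312870966, 'dist': array([0.01825307, 0.        , 0.        , 0.        , 0.        ]), 'hand_eye': array([[ 4.97701717e-05,  9.52532262e-01,  3.04437659e-01,
         7.79758876e-02],
       [ 9.99999976e-01, -1.12810219e-04,  1.89481166e-04,
         3.66247883e-04],
       [ 2.14830602e-04,  3.04437642e-01, -9.52532244e-01,
        -1.19925761e-01],
       [ 0.00000000e+00,  0.00000000e+00,  0.00000000e+00,
         1.00000000e+00]])}
```

View pics/top0.png

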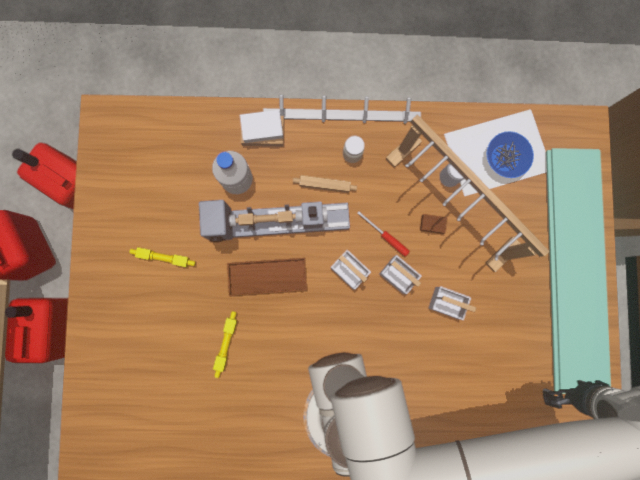

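View pics/side0.png

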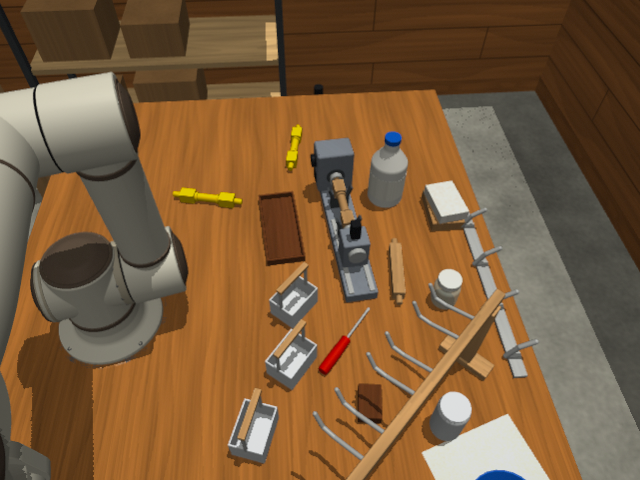

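Top view: the lathe is at (275,218) with its headstock on the left (213,220) and tailstock grip at (312,211). The dull pine blank lies at (326,184) and the tray at (267,277). Caddies are at (351,270), (401,274) and (452,303). The wooden rack's rail runs from (415,118) to (545,252) with its hooks pointing lower-left.

Look-alikes: yellow spindles at (162,258) and (226,345), a grey hook rail at (345,114), and a dark offcut at (433,223). The spindle I want is the one in the lathe, at about (265,217).

```bash
cat > m.py <<'E'
from h import *
C={n:cloud(n,load(n)[1]) for n in('top','side')}
def reg(name,xr,yr,zr,n='top',col=None):
    W=C[n]; m=(W[...,0]>xr[0])&(W[...,0]<xr[1])&(W[...,1]>yr[0])&(W[...,1]<yr[1])&(W[...,2]>zr[0])&(W[...,2]<zr[1])
    if col is not None: m&=col(load(n)[0].astype(int))
    m=m.astype(np.uint8)
    k,l,s,c=cv2.connectedComponentsWithStats(m)
    for i in range(1,k):
        if s[i,4]<12: continue
        P=W[l==i]; r=cv2.minAreaRect((P[:,:2]*1000).astype(np.float32))
        print(name,n,s[i,4],'px',np.round(c[i]).tolist(),'mean',np.round(P.mean(0),4).tolist(),'rect',np.round(np.array([*r[0],*r[1],r[2]]),1).tolist())
E
python3 - <<'E'
from m import *
ci=camera_info('top')
for n in C:
    im=load(n)[0]; W=C[n]
    if n=='top':
        for nm,(u,v) in dict(blank=(326,184),tray=(267,277),c1=(351,270),c2=(401,274),c3=(452,303),head=(213,220),grip=(312,211),rail1=(415,118),rail2=(545,252),hk=(460,195)).items(): print(nm,np.round(W[v,u],3).tolist())
wood=lambda i:(i[...,0]-i[...,2]>40)
for n in C:
    reg('bar',(.1,.6),(-.4,.2),(.115,.14),n,wood)
    reg('rail',(.2,.9),(-.7,.1),(.247,.275),n)
    reg('head',(.4,.9),(.1,.6),(.15,.175),n)
    reg('grip',(.4,.9),(-.1,.3),(.155,.18),n)
    reg('blank',(.55,.9),(-.1,.3),(.02,.045),n,wood)
    reg('tray',(.3,.7),(.1,.5),(.012,.035),n)
    reg('bed',(.4,.9),(-.1,.5),(.02,.04),n,lambda i:abs(i[...,0]-i[...,2])<30)
    reg('rod',(.4,.9),(.0,.5),(.085,.11),n,wood)
E
```

```text
blank [0.701, 0.071, 0.026]
tray [0.414, 0.248, 0.007]
c1 [0.433, 0.001, 0.123]
c2 [0.428, -0.164, 0.002]
c3 [0.343, -0.283, 0.134]
head [0.565, 0.387, 0.16]
grip [0.592, 0.113, 0.17]
rail1 [0.832, -0.157, 0.254]
rail2 [0.48, -0.494, 0.255]
hk [0.679, -0.352, 0.001]
bar top 160 px [353.0, 268.0] mean [0.4376, -0.0038, 0.1297] rect [437.7, -3.7, 96.3, 14.1, 48.1]
bar top 168 px [406.0, 274.0] mean [0.4235, -0.1558, 0.1295] rect [424.9, -154.9, 98.3, 13.6, 50.4]
bar top 160 px [459.0, 304.0] mean [0.341, -0.3044, 0.1295] rect [340.7, -303.6, 98.6, 14.3, 70.5]
rail top 1591 px [480.0, 185.0] mean [0.6542, -0.326, 0.2539] rect [650.6, -320.3, 501.0, 39.7, 43.7]
rail top 12 px [408.0, 165.0] mean [0.7027, -0.1352, 0.2582] rect [703.1, -135.7, 6.0, 14.8, 34.6]
rail top 13 px [445.0, 204.0] mean [0.6028, -0.2318, 0.2569] rect [603.5, -233.1, 6.8, 14.3, 55.6]
rail top 12 px [481.0, 243.0] mean [0.5008, -0.3249, 0.2591] rect [501.8, -325.8, 6.0, 11.9, 54.4]
rail top 15 px [496.0, 258.0] mean [0.462, -0.3634, 0.2562] rect [463.1, -364.3, 6.2, 15.0, 54.5]
head top 352 px [231.0, 169.0] mean [0.
[... 4780 characters left out ...]
 365.1, 5.8]
bed side 159 px [384.0, 198.0] mean [0.707, 0.3102, 0.0301] rect [703.6, 320.5, 42.2, 97.3, 64.8]
bed side 120 px [439.0, 211.0] mean [0.8488, 0.2455, 0.0343] rect [839.5, 256.4, 52.6, 137.0, 34.6]
bed side 69 px [351.0, 206.0] mean [0.6106, 0.2852, 0.0309] rect [608.4, 287.4, 14.0, 90.1, 4.3]
bed side 119 px [297.0, 287.0] mean [0.4459, 0.0319, 0.0294] rect [444.3, 32.5, 75.4, 39.2, 2.2]
bed side 163 px [298.0, 312.0] mean [0.4443, -0.0369, 0.0298] rect [452.3, -32.8, 97.8, 36.0, 24.7]
bed side 25 px [450.0, 302.0] mean [0.8074, -0.0418, 0.0335] rect [807.6, -41.6, 24.6, 5.8, 3.5]
rod side 447 px [342.0, 200.0] mean [0.5785, 0.2491, 0.0982] rect [579.0, 253.8, 29.5, 172.5, 4.8]
```

```bash
python3 - <<'E'
from m import *
import workcell; print([k for k in dir(workcell) if not k.startswith('__')])
try: print(tip_extent)
except Exception as e: print(e)
W=C['top']
for nm,(u,v) in dict(jar=(354,143),can=(455,172),jug=(225,160),offc=(433,222)).items(): print(nm,np.round(W[v,u],3).tolist())
for n in C:
    im=load(n)[0].astype(int); W=C[n]
    m=(im[...,0]-im[...,2]>40)&(abs(W[...,2]-.255)<.006)&(W[...,0]>.4)&(W[...,1]<0)
    P=W[m][:,:2]; r=cv2.minAreaRect((P*1000).astype(np.float32)); print(n,m.sum(),np.round(P.mean(0),4),r)
im=load('top')[0][140:300,190:420]; im2=load('side')[0][120:320,250:480]
a=cv2.resize(im,None,fx=3.4,fy=3.4,interpolation=cv2.INTER_CUBIC)[:544,:780]
cv2.imwrite('pics/crop1.png',a[...,::-1])
E
```

```text
['PlanningError', 'camera', 'camera_info', 'get_obs', 'job_done', 'tip_extent']
0.022
jar [0.813, -0.009, 0.09]
can [0.725, -0.305, 0.111]
jug [0.72, 0.349, 0.216]
offc [0.588, -0.259, 0.029]
top 1397 [ 0.6524 -0.3285] ((622.0551147460938, -290.66851806640625), (498.0577697753906, 124.79695129394531), 43.196685791015625)
side 3017 [ 0.6495 -0.3323] ((635.9652099609375, -279.5991516113281), (459.5133056640625, 121.00691223144531), 43.00938034057617)
```

View pics/crop1.png

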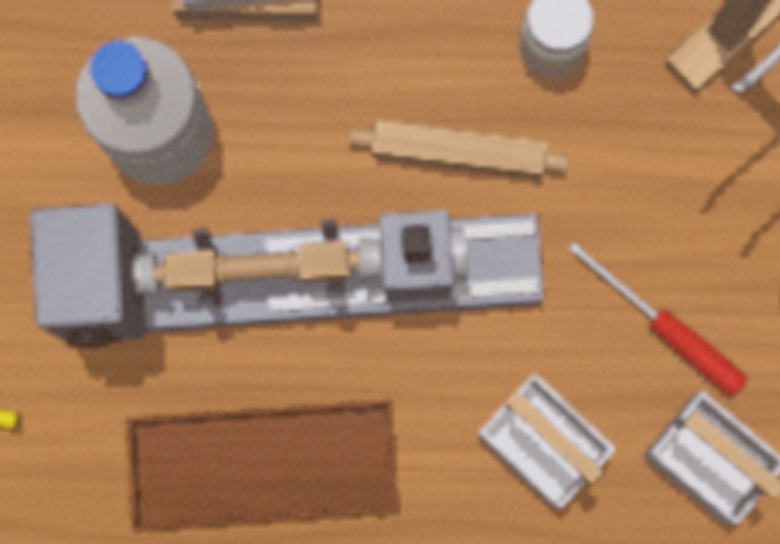

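The crop confirms it: the turned spindle is in the lathe at (258,265), the plain square blank is at (458,150) and the dark tray at (265,465). First move: turn the gripper and travel towards the tailstock grip.

>>> servo_tool:
  rows:
    - {"offset": [1, -0.86, 0], "yaw": 0.45, "claw": 0.2}
    - {"offset": [1, -0.86, 0], "yaw": 0.45, "claw": 0.2}
    - {"offset": [1, -0.86, 0], "yaw": 0.45, "claw": 0.2}
    - {"offset": [1, -0.86, 0], "yaw": 0.45, "claw": 0.2}
    - {"offset": [1, -0.86, 0], "yaw": 0.45, "claw": 0.2}
    - {"offset": [1, -0.86, 0], "yaw": 0.45, "claw": 0.2}
    - {"offset": [1, -0.86, 0], "yaw": 0.45, "claw": 0.2}
    - {"offset": [1, -0.86, 0], "yaw": 0.45, "claw": 0.2}
    - {"offset": [1, -0.86, 0], "yaw": 0.45, "claw": 0.2}
  squeeze: 20

```text
time: 1.23
ee_pos: [0.193, -0.4332, 0.253]
tcp_rot: [-179.4, 0.0, -66.3]
wrist_force: [-0.2, -0.0, 0.0]
opening: 0.0682
grasp_force: 0.0
```

>>> servo_tool:
  rows:
    - {"offset": [1, 0.85, 0], "yaw": 0, "claw": 0.2}
    - {"offset": [1, 0.85, 0], "yaw": 0, "claw": 0.2}
    - {"offset": [1, 0.85, 0], "yaw": 0, "claw": 0.2}

```text
time: 1.6
ee_pos: [0.1551, -0.5612, 0.2495]
tcp_rot: [-179.4, 0.2, -66.3]
wrist_force: [0.3, 0.1, -0.4]
opening: 0.0688
grasp_force: 0.0
```

>>> servo_tool:
  rows:
    - {"offset": [1, 0.85, 0], "yaw": 0, "claw": 0.2}
    - {"offset": [1, 0.85, 0], "yaw": 0, "claw": 0.2}
    - {"offset": [1, 0.85, 0], "yaw": 0, "claw": 0.2}

```text
time: 1.98
ee_pos: [0.118, -0.6869, 0.2469]
tcp_rot: [-179.3, 0.3, -66.3]
wrist_force: [1.2, 0.6, -0.5]
opening: 0.0685
grasp_force: 0.0
```

>>> servo_tool:
  rows:
    - {"offset": [1, 0.85, 0], "yaw": 0, "claw": 0.2}
    - {"offset": [1, 0.85, 0], "yaw": 0, "claw": 0.2}
    - {"offset": [1, 0.85, 0], "yaw": 0, "claw": 0.2}
    - {"offset": [1, 0.85, 0], "yaw": 0, "claw": 0.2}

```text
time: 2.48
ee_pos: [0.0796, -0.7945, 0.2348]
tcp_rot: [-179.5, -0.4, -66.3]
wrist_force: [0.7, 0.0, 0.7]
opening: 0.0682
grasp_force: 0.0
```

```bash
cat >> h.py <<'E'
def plan(x,y,z,yaw=None):
    o=get_obs(); p=o['ee_pos']; a=np.radians(o['tcp_rot'][2])
    d=np.array([x,y,z])-p; s=[d[0]*np.cos(a)+d[1]*np.sin(a), d[0]*np.sin(a)-d[1]*np.cos(a), -d[2]]
    t=0 if yaw is None else (((o['tcp_rot'][2]-yaw)+180)%360-180)/180
    print('pos',np.round(p,4),'yaw',round(o['tcp_rot'][2],2),'q1,q6',np.round(o['q'][[0,5]] if hasattr(o['q'],'shape') else [o['q'][0],o['q'][5]],1),'shift',np.round(np.array(s)*10,3),'turn',round(t,4),'t',round(o['time'],2))
E
python3 -c "
from h import *
plan(.593,.112,.253,-85.3)"
```

```text
pos [ 0.0796 -0.7945  0.2348] yaw -66.26 q1,q6 [-84.5 161.8] shift [-6.23  -8.349 -0.182] turn 0.1058 t 2.48
```

>>> servo_tool:
  rows:
    - {"offset": [-1, -1, -0.2], "yaw": -0.45, "claw": 0.2}
    - {"offset": [-1, -1, -0.2], "yaw": -0.45, "claw": 0.2}
    - {"offset": [-1, -1, -0.2], "yaw": -0.45, "claw": 0.2}
    - {"offset": [-1, -1, -0.2], "yaw": -0.45, "claw": 0.2}
    - {"offset": [-1, -1, -0.2], "yaw": -0.45, "claw": 0.2}
    - {"offset": [-1, -1, -0.2], "yaw": -0.45, "claw": 0.2}
    - {"offset": [-1, -1, -0.2], "yaw": -0.45, "claw": 0.2}
    - {"offset": [-1, -1, -0.2], "yaw": -0.45, "claw": 0.2}
    - {"offset": [-1, -1, -0.2], "yaw": -0.45, "claw": 0.2}

```text
time: 3.6
ee_pos: [0.1317, -0.6625, 0.2633]
tcp_rot: [178.9, -0.4, 14.9]
wrist_force: [-0.9, 1.0, 0.5]
opening: 0.0681
grasp_force: 0.0
```

>>> servo_tool:
  rows:
    - {"offset": [1, -1, 0], "yaw": -0.444, "claw": 0.2}
    - {"offset": [1, -1, 0], "yaw": -0.444, "claw": 0.2}
    - {"offset": [1, -1, 0], "yaw": -0.444, "claw": 0.2}
    - {"offset": [1, -1, 0], "yaw": -0.444, "claw": 0.2}
    - {"offset": [1, -1, 0], "yaw": -0.444, "claw": 0.2}
    - {"offset": [1, -1, 0], "yaw": -0.444, "claw": 0.2}
    - {"offset": [1, -1, 0], "yaw": -0.444, "claw": 0.2}
    - {"offset": [1, -1, 0], "yaw": -0.444, "claw": 0.2}
    - {"offset": [1, -1, 0], "yaw": -0.444, "claw": 0.2}

```text
time: 4.72
ee_pos: [0.2023, -0.5406, 0.2608]
tcp_rot: [179.3, 0.9, 94.5]
wrist_force: [-0.0, -0.4, 0.5]
opening: 0.0687
grasp_force: 0.0
```

```bash
python3 -c "
from h import *
plan(.593,.112,.253,94.7)"
```

```text
pos [ 0.2023 -0.5406  0.2608] yaw 94.54 q1,q6 [-69.7  15.8] shift [6.196 4.411 0.078] turn -0.0009 t 4.72
```

>>> servo_tool:
  rows:
    - {"offset": [1, 0.73, 0], "yaw": 0, "claw": 0.2}
    - {"offset": [1, 0.73, 0], "yaw": 0, "claw": 0.2}
    - {"offset": [1, 0.73, 0], "yaw": 0, "claw": 0.2}

```text
time: 5.1
ee_pos: [0.2681, -0.4326, 0.2603]
tcp_rot: [179.3, 0.9, 94.7]
wrist_force: [-0.5, -0.8, -0.6]
opening: 0.0681
grasp_force: 0.0
```

>>> servo_tool:
  rows:
    - {"offset": [1, 0.73, 0], "yaw": 0, "claw": 0.2}
    - {"offset": [1, 0.73, 0], "yaw": 0, "claw": 0.2}
    - {"offset": [1, 0.73, 0], "yaw": 0, "claw": 0.2}

```text
time: 5.48
ee_pos: [0.3325, -0.3275, 0.2591]
tcp_rot: [179.3, 0.9, 94.8]
wrist_force: [0.9, -0.6, -0.5]
opening: 0.0684
grasp_force: 0.0
```

>>> servo_tool:
  rows:
    - {"offset": [1, 0.73, 0], "yaw": 0, "claw": 0.2}
    - {"offset": [1, 0.73, 0], "yaw": 0, "claw": 0.2}
    - {"offset": [1, 0.73, 0], "yaw": 0, "claw": 0.2}

```text
time: 5.85
ee_pos: [0.397, -0.2223, 0.2579]
tcp_rot: [179.3, 0.8, 94.8]
wrist_force: [0.2, -0.8, -0.1]
opening: 0.0681
grasp_force: 0.0
```

>>> servo_tool:
  rows:
    - {"offset": [1, 0.73, 0], "yaw": 0, "claw": 0.2}
    - {"offset": [1, 0.73, 0], "yaw": 0, "claw": 0.2}
    - {"offset": [1, 0.73, 0], "yaw": 0, "claw": 0.2}

```text
time: 6.22
ee_pos: [0.4614, -0.1172, 0.2567]
tcp_rot: [179.4, 0.8, 94.8]
wrist_force: [-0.5, 0.3, -0.4]
opening: 0.0685
grasp_force: 0.0
```

>>> servo_tool:
  rows:
    - {"offset": [1, 0.73, 0], "yaw": 0, "claw": 0.2}
    - {"offset": [1, 0.73, 0], "yaw": 0, "claw": 0.2}
    - {"offset": [1, 0.73, 0], "yaw": 0, "claw": 0.2}

```text
time: 6.6
ee_pos: [0.526, -0.0122, 0.2555]
tcp_rot: [179.4, 0.8, 94.7]
wrist_force: [-0.5, 0.0, -0.3]
opening: 0.0689
grasp_force: 0.0
```

>>> servo_tool:
  rows:
    - {"offset": [1, 0.73, 0], "yaw": 0, "claw": 0.2}
    - {"offset": [1, 0.73, 0], "yaw": 0, "claw": 0.2}
    - {"offset": [1, 0.73, 0], "yaw": 0, "claw": 0.2}
    - {"offset": [1, 0.73, 0], "yaw": 0, "claw": 0.2}

```text
time: 7.1
ee_pos: [0.5893, 0.0907, 0.2556]
tcp_rot: [179.4, 0.8, 94.6]
wrist_force: [0.1, -0.6, 0.7]
opening: 0.0683
grasp_force: 0.0
```

```bash
cat >> h.py <<'E'
def wcloud():
    from scipy.spatial.transform import Rotation as R
    o=get_obs(); im,d=snap('wrist'); T=np.eye(4); T[:3,:3]=R.from_euler('xyz',o['tcp_rot'],degrees=True).as_matrix(); T[:3,3]=o['ee_pos']
    return im,d,cloud('wrist',d,T@np.array(camera_info('wrist')['hand_eye']))
def sel(W,im,c,r,zr,wood=None):
    m=(np.hypot(W[...,0]-c[0],W[...,1]-c[1])<r)&(W[...,2]>zr[0])&(W[...,2]<zr[1])
    i=im.astype(int)
    if wood: m&=i[...,0]-i[...,2]>40
    P=W[m]
    if len(P)<10: print('none',len(P)); return
    rr=cv2.minAreaRect((P[:,:2]*1000).astype(np.float32)); print(m.sum(),'mean',np.round(P.mean(0),4),'rect',np.round([*rr[0],*rr[1],rr[2]],1))
E
python3 -c "
from h import *
plan(.593,.112,.155,94.7)
im,d,W=wcloud(); sel(W,im,(.593,.112),.03,(.158,.175)); cv2.imwrite('pics/w1.png',im[...,::-1])"
```

```text
pos [0.5893 0.0907 0.2556] yaw 94.57 q1,q6 [ 9.1 94.6] shift [0.209 0.054 1.006] turn -0.0007 t 7.1
1910 mean [0.5941 0.1117 0.1658] rect [594.4 110.6  23.8  23.9   4.2]
```

View pics/w1.png

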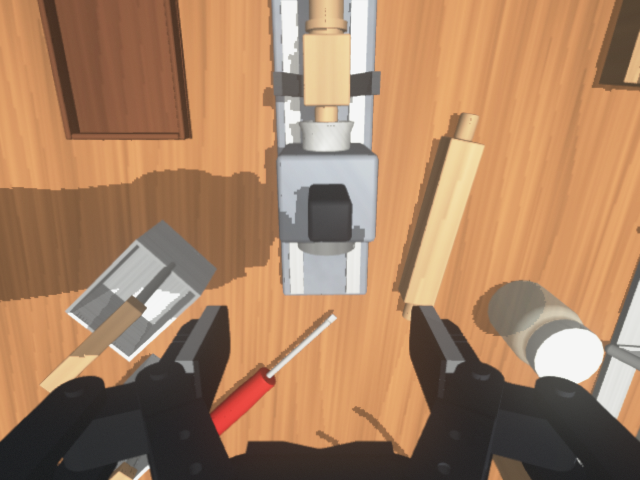

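Wrist view: the tail grip is at (330,212), the spindle end at (327,70) and the blank at (445,215). The grip measures (0.594, 0.1115), which agrees with the top view.

>>> servo_tool:
  rows:
    - {"offset": [0.21, 0.06, 0.2], "yaw": 0, "claw": 0.3}
    - {"offset": [0.21, 0.06, 0.5], "yaw": 0, "claw": 0.3}
    - {"offset": [0.21, 0.06, 0.8], "yaw": 0, "claw": 0.3}
    - {"offset": [0.21, 0.06, 1.0], "yaw": 0, "claw": 0.3}
    - {"offset": [0.21, 0.06, 1.0], "yaw": 0, "claw": 0.3}
    - {"offset": [0.21, 0.06, 1.0], "yaw": 0, "claw": 1}
    - {"offset": [0.21, 0.06, 1.0], "yaw": 0, "claw": 1}
    - {"offset": [0.21, 0.06, 1.0], "yaw": 0, "claw": 1}
    - {"offset": [0.21, 0.06, 1.0], "yaw": 0, "claw": 1}
    - {"offset": [0.21, 0.06, 1.0], "yaw": 0, "claw": 1}
  squeeze: 40

```text
time: 8.4
ee_pos: [0.5941, 0.1129, 0.1568]
tcp_rot: [179.4, 0.8, 94.7]
wrist_force: [-6.1, -1.2, 6.3]
opening: 0.0236
grasp_force: 41.1
```

>>> servo_tool:
  rows:
    - {"offset": [-0.1, 0, 0], "yaw": 0, "claw": 1}
    - {"offset": [-0.25, 0, 0], "yaw": 0, "claw": 1}
    - {"offset": [-0.4, 0, 0], "yaw": 0, "claw": 1}
    - {"offset": [-0.55, 0, 0], "yaw": 0, "claw": 1}
    - {"offset": [-0.68, 0, 0], "yaw": 0, "claw": 1}
    - {"offset": [-0.79, 0, 0], "yaw": 0, "claw": 1}
    - {"offset": [-0.79, 0, 0], "yaw": 0, "claw": 1}
    - {"offset": [-0.79, 0, 0], "yaw": 0, "claw": 1}

```text
time: 9.4
ee_pos: [0.6007, 0.0352, 0.1569]
tcp_rot: [179.4, 0.7, 94.7]
wrist_force: [-2.0, 5.4, -0.3]
opening: 0.0232
grasp_force: 40.5
```

>>> servo_tool:
  rows:
    - {"offset": [0, 0, 0], "yaw": 0, "claw": 0.3}
    - {"offset": [0, 0, 0], "yaw": 0, "claw": 0.3}
    - {"offset": [0, 0, 0], "yaw": 0, "claw": 0.3}
    - {"offset": [0, 0, -0.5], "yaw": 0, "claw": 0.3}
    - {"offset": [0, 0, -1], "yaw": 0, "claw": 0.3}
    - {"offset": [0, 0, -1], "yaw": 0, "claw": 0.3}

```text
time: 10.15
ee_pos: [0.6012, 0.0355, 0.2613]
tcp_rot: [179.0, 0.8, 94.7]
wrist_force: [0.7, 1.1, -0.6]
opening: 0.0596
grasp_force: 0.0
```

```bash
python3 -c "
from h import *
im,d,W=wcloud(); sel(W,im,(.6,.032),.03,(.158,.175));sel(W,im,(.582,.249),.11,(.09,.11),1)
plan(.581,.249,.09,94.7)"
```

```text
1716 mean [0.6008 0.0348 0.1657] rect [601.   33.5  23.8  23.5   4.5]
1065 mean [0.5898 0.1642 0.095 ] rect [590.1 160.8  29.6  27.    5.4]
pos [0.6007 0.0355 0.2587] yaw 94.69 q1,q6 [ 3.7 89. ] shift [ 2.144 -0.022  1.687] turn -0.0001 t 10.2
```

>>> servo_tool:
  rows:
    - {"offset": [0.6, 0, 0], "yaw": 0, "claw": 0.4}
    - {"offset": [1, 0, 0], "yaw": 0, "claw": 0.4}
    - {"offset": [1, 0, 0], "yaw": 0, "claw": 0.4}

```text
time: 10.58
ee_pos: [0.5911, 0.1375, 0.2536]
tcp_rot: [179.5, 0.8, 94.9]
wrist_force: [-0.1, 0.6, 0.3]
opening: 0.0512
grasp_force: 0.0
```

>>> servo_tool:
  rows:
    - {"offset": [0.6, -0.01, 0], "yaw": 0, "claw": 0.4}
    - {"offset": [1, -0.01, 0], "yaw": 0, "claw": 0.4}
    - {"offset": [1, -0.01, 0.3], "yaw": 0, "claw": 0.4}
    - {"offset": [1, -0.01, 0.3], "yaw": 0, "claw": 0.4}
    - {"offset": [1, -0.01, 0.3], "yaw": 0, "claw": 0.4}

```text
time: 11.2
ee_pos: [0.5831, 0.2335, 0.2243]
tcp_rot: [179.4, 0.8, 94.6]
wrist_force: [0.1, 0.1, -0.0]
opening: 0.0512
grasp_force: 0.0
```

```bash
python3 -c "
from h import *
plan(.582,.249,.095,94.7)
im,d,W=wcloud(); sel(W,im,(.582,.249),.03,(.085,.1),1);sel(W,im,(.577,.305),.018,(.09,.11),1)
"
```

```text
pos [0.5831 0.2335 0.2243] yaw 94.64 q1,q6 [ 22.2 107.6] shift [0.156 0.002 1.293] turn -0.0004 t 11.2
2883 mean [0.5823 0.2502 0.0937] rect [581.2 249.   25.2  59.9   1.9]
2907 mean [0.5774 0.3054 0.0992] rect [577.6 304.9  29.7  35.5   6.2]
```

>>> servo_tool:
  rows:
    - {"offset": [0.155, 0, 0.3], "yaw": 0, "claw": 0.4}
    - {"offset": [0.155, 0, 0.7], "yaw": 0, "claw": 0.4}
    - {"offset": [0.155, 0, 1], "yaw": 0, "claw": 0.4}
    - {"offset": [0.155, 0, 1], "yaw": 0, "claw": 0.4}
  squeeze: 25

```text
time: 11.75
ee_pos: [0.5822, 0.2476, 0.1223]
tcp_rot: [179.6, 0.8, 94.6]
wrist_force: [-0.2, -0.6, 0.3]
opening: 0.0512
grasp_force: 0.0
```

>>> servo_tool:
  rows:
    - {"offset": [0, 0, 0.15], "yaw": 0, "claw": 0.4}
    - {"offset": [0, 0, 0.29], "yaw": 0, "claw": 0.4}
    - {"offset": [0, 0, 0.29], "yaw": 0, "claw": 0.4}
    - {"offset": [0, 0, 0.29], "yaw": 0, "claw": 0.55}
    - {"offset": [0, 0, 0.29], "yaw": 0, "claw": 0.65}
    - {"offset": [0, 0, 0.29], "yaw": 0, "claw": 0.75}
    - {"offset": [0, 0, 0.29], "yaw": 0, "claw": 0.85}
    - {"offset": [0, 0, 0.29], "yaw": 0, "claw": 0.9}
    - {"offset": [0, 0, 0.29], "yaw": 0, "claw": 1}
    - {"offset": [0, 0, 0.29], "yaw": 0, "claw": 1}

```text
time: 13.0
ee_pos: [0.5834, 0.2483, 0.0952]
tcp_rot: [179.3, 0.8, 94.7]
wrist_force: [-1.7, -0.1, 5.4]
opening: 0.021
grasp_force: 24.6
```

>>> servo_tool:
  rows:
    - {"offset": [-0.06, 0, 0], "yaw": 0, "claw": 1}
    - {"offset": [-0.13, 0, 0], "yaw": 0, "claw": 1}
    - {"offset": [-0.2, 0, 0], "yaw": 0, "claw": 1}
    - {"offset": [-0.27, 0, 0], "yaw": 0, "claw": 1}
    - {"offset": [-0.27, 0, 0], "yaw": 0, "claw": 1}
    - {"offset": [-0.27, 0, -0.2], "yaw": 0, "claw": 1}
    - {"offset": [-0.27, 0, -0.5], "yaw": 0, "claw": 1}
    - {"offset": [-0.27, 0, -0.8], "yaw": 0, "claw": 1}
    - {"offset": [-0.27, 0, -0.8], "yaw": 0, "claw": 1}

```text
time: 14.12
ee_pos: [0.5851, 0.2219, 0.1765]
tcp_rot: [179.3, 0.8, 94.7]
wrist_force: [-0.3, 0.1, -1.8]
opening: 0.0209
grasp_force: 24.8
```

>>> servo_tool:
  rows:
    - {"offset": [0, -0.4, 0], "yaw": 0, "claw": 1}
    - {"offset": [0.1, -0.8, 0], "yaw": 0, "claw": 1}
    - {"offset": [0.2, -1, 0], "yaw": 0, "claw": 1}
    - {"offset": [0.2, -1, 0], "yaw": 0, "claw": 1}

```text
time: 14.62
ee_pos: [0.4818, 0.2338, 0.1722]
tcp_rot: [179.5, 0.9, 94.8]
wrist_force: [0.4, -0.0, -0.4]
opening: 0.0209
grasp_force: 24.9
```

>>> servo_tool:
  rows:
    - {"offset": [0.1, -0.4, 0], "yaw": 0, "claw": 1}
    - {"offset": [0.2, -0.68, 0], "yaw": 0, "claw": 1}
    - {"offset": [0.2, -0.68, 0.3], "yaw": 0, "claw": 1}
    - {"offset": [0.2, -0.68, 0.6], "yaw": 0, "claw": 1}
    - {"offset": [0.2, -0.68, 0.6], "yaw": 0, "claw": 1}
    - {"offset": [0.2, -0.68, 0.6], "yaw": 0, "claw": 1}

```text
time: 15.38
ee_pos: [0.415, 0.2474, 0.1131]
tcp_rot: [179.4, 0.8, 94.7]
wrist_force: [-0.4, 0.2, -1.8]
opening: 0.0211
grasp_force: 25.0
```

```bash
python3 - <<'E'
from h import *
plan(.4145,.2475,.032,94.7)
im,d,W=wcloud(); sel(W,im,get_obs()['ee_pos'][:2],.14,(.1,.14),1)
cv2.imwrite('pics/w2.png',im[...,::-1])
E
```

```text
pos [0.415  0.2474 0.1131] yaw 94.67 q1,q6 [ 31.3 116.7] shift [ 0.001 -0.005  0.811] turn -0.0002 t 15.38
30823 mean [0.412  0.2861 0.114 ] rect [407.5 272.1  79.1 135.5  26.9]
```

View pics/w2.png

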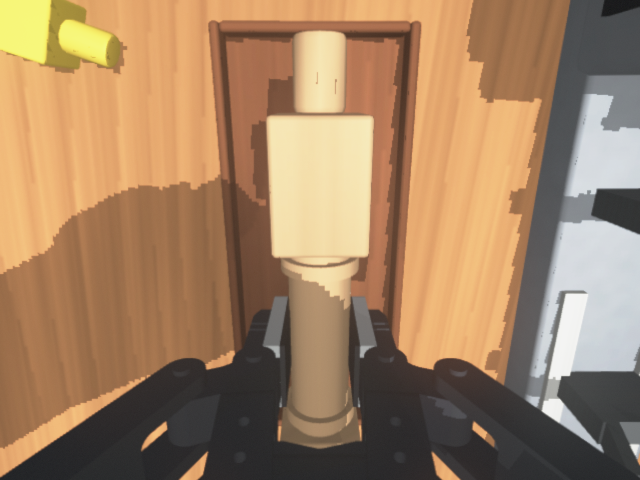

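The wrist view shows the spindle square in the grip at (320,190), centred over the tray (walls at columns 230 and 405). Lowering it now.

>>> servo_tool:
  rows:
    - {"offset": [0, 0, 0.3], "yaw": 0, "claw": 1}
    - {"offset": [0, 0, 0.6], "yaw": 0, "claw": 1}
    - {"offset": [0, 0, 0.75], "yaw": 0, "claw": 1}
    - {"offset": [0, 0, 0.82], "yaw": 0, "claw": 1}
    - {"offset": [0, 0, 0.82], "yaw": 0, "claw": 1}
    - {"offset": [0, 0, 0.82], "yaw": 0, "claw": 0.55}
    - {"offset": [0, 0, 0.82], "yaw": 0, "claw": 0.55}
    - {"offset": [0, 0, 0.82], "yaw": 0, "claw": 0.55}
    - {"offset": [0, 0, 0.5], "yaw": 0, "claw": 0.55}
    - {"offset": [0, 0, 0], "yaw": 0, "claw": 0.55}
    - {"offset": [0, 0, 0], "yaw": 0, "claw": 0.55}

```text
time: 16.8
ee_pos: [0.4161, 0.2487, 0.1167]
tcp_rot: [179.1, 0.6, 94.7]
wrist_force: [0.2, 0.9, 0.0]
opening: 0.0379
grasp_force: 0.0
```

>>> servo_tool:
  rows:
    - {"offset": [-0.3, 0.1, -0.6], "yaw": 0, "claw": 0.4}
    - {"offset": [-0.5, 0.3, -1], "yaw": 0, "claw": 0.4}
    - {"offset": [-1, 0.6, -1], "yaw": 0, "claw": 0.4}
    - {"offset": [-1, 0.6, -1], "yaw": 0, "claw": 0.4}

```text
time: 17.3
ee_pos: [0.4828, 0.1517, 0.2141]
tcp_rot: [179.4, 0.8, 94.5]
wrist_force: [-1.2, 0.1, 0.1]
opening: 0.0515
grasp_force: 0.0
```

```bash
python3 - <<'E'
from h import *
plan(.7025,.0745,.25,83.7)
im,d=snap('top'); from m import *
wood=lambda i:(i[...,0]-i[...,2]>40)
reg('sp',(.35,.5),(.13,.4),(.026,.06)); reg('blank',(.6,.78),(-.05,.25),(.02,.045),'top',wood)
reg('grip',(.5,.7),(-.1,.3),(.158,.18)); reg('bar',(.25,.5),(-.4,.06),(.115,.14),'top',wood)
E
```

```text
pos [0.4828 0.1517 0.2141] yaw 94.46 q1,q6 [ 17.9 103.5] shift [-0.941  2.13  -0.359] turn 0.0598 t 17.3
sp top 258 px [252.0, 277.0] mean [0.4131, 0.2907, 0.0331] rect [414.5, 289.4, 30.1, 113.8, 8.0]
blank top 555 px [325.0, 183.0] mean [0.7026, 0.075, 0.0293] rect [703.6, 74.2, 198.8, 31.9, 83.8]
grip top 77 px [340.0, 209.0] mean [0.6007, 0.036, 0.1665] rect [601.2, 35.7, 23.1, 23.9, 7.2]
bar top 157 px [353.0, 268.0] mean [0.437, -0.0043, 0.13] rect [437.6, -3.6, 96.4, 14.0, 48.3]
bar top 168 px [406.0, 274.0] mean [0.4238, -0.1555, 0.1293] rect [424.6, -154.4, 98.3, 14.7, 50.9]
bar top 159 px [459.0, 304.0] mean [0.341, -0.3044, 0.1294] rect [341.9, -303.5, 95.9, 13.8, 68.7]
```

>>> servo_tool:
  rows:
    - {"offset": [-0.3, 0.5, -0.3], "yaw": 0.06, "claw": 0.4}
    - {"offset": [-0.47, 1, -0.3], "yaw": 0.06, "claw": 0.4}
    - {"offset": [-0.47, 1, -0.3], "yaw": 0.06, "claw": 0.4}

```text
time: 17.73
ee_pos: [0.5862, 0.1159, 0.243]
tcp_rot: [179.5, 0.7, 83.9]
wrist_force: [-0.7, 0.9, 0.2]
opening: 0.0511
grasp_force: 0.0
```

```bash
python3 -c "
from h import *
plan(.7025,.0745,.25,83.7)
"
```

```text
pos [0.5862 0.1159 0.243 ] yaw 83.85 q1,q6 [ 11.6 107.7] shift [-0.287  1.201 -0.07 ] turn 0.0008 t 17.73
```

>>> servo_tool:
  rows:
    - {"offset": [-0.15, 0.5, 0], "yaw": 0, "claw": 0.4}
    - {"offset": [-0.26, 1, 0], "yaw": 0, "claw": 0.4}
    - {"offset": [-0.26, 1, 0], "yaw": 0, "claw": 0.4}

```text
time: 18.1
ee_pos: [0.6823, 0.0797, 0.2439]
tcp_rot: [179.5, 0.7, 83.9]
wrist_force: [-1.0, 1.2, -0.5]
opening: 0.0511
grasp_force: 0.0
```

>>> servo_tool:
  rows:
    - {"offset": [0, 0.17, 0.4], "yaw": 0, "claw": 0.4}
    - {"offset": [0, 0.17, 0.8], "yaw": 0, "claw": 0.4}
    - {"offset": [0, 0.17, 0.8], "yaw": 0, "claw": 0.4}
    - {"offset": [0, 0.17, 0.8], "yaw": 0, "claw": 0.4}

```text
time: 18.6
ee_pos: [0.6984, 0.0776, 0.1707]
tcp_rot: [179.1, 0.6, 84.0]
wrist_force: [-0.4, -0.0, 0.6]
opening: 0.0516
grasp_force: 0.0
```

```bash
python3 -c "
from h import *
plan(.7025,.0745,.026,83.7)
im,d,W=wcloud(); sel(W,im,(.7025,.0745),.13,(.02,.045),1)
cv2.imwrite('pics/w3.png',im[...,::-1])
"
```

```text
pos [0.6984 0.0776 0.1707] yaw 83.95 q1,q6 [  6.6 102.7] shift [-0.026  0.044  1.447] turn 0.0014 t 18.6
10600 mean [0.7041 0.0823 0.0287] rect [702.9  73.  195.4  64.4  70. ]
```

View pics/w3.png

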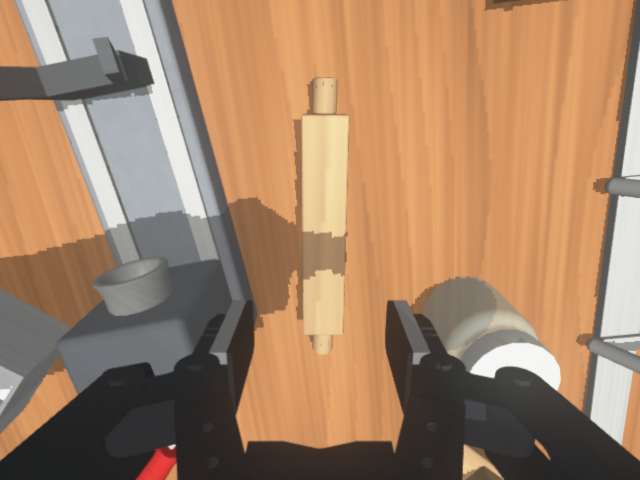

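The wrist view shows the blank at (325,215) between the open pads, with the jar at (510,360) and the tailstock at (140,330), both clear.

>>> servo_tool:
  rows:
    - {"offset": [-0.02, 0.04, 0.4], "yaw": 0, "claw": 0.4}
    - {"offset": [-0.02, 0.04, 0.8], "yaw": 0, "claw": 0.4}
    - {"offset": [-0.02, 0.04, 1], "yaw": 0, "claw": 0.4}
    - {"offset": [-0.02, 0.04, 1], "yaw": 0, "claw": 0.4}

```text
time: 19.15
ee_pos: [0.7036, 0.073, 0.0683]
tcp_rot: [179.3, 0.7, 83.9]
wrist_force: [0.3, -0.3, 0.6]
opening: 0.0514
grasp_force: 0.0
```

>>> servo_tool:
  rows:
    - {"offset": [0, 0, 0.2], "yaw": 0, "claw": 0.4}
    - {"offset": [0, 0, 0.42], "yaw": 0, "claw": 0.4}
    - {"offset": [0, 0, 0.42], "yaw": 0, "claw": 0.4}
    - {"offset": [0, 0, 0.42], "yaw": 0, "claw": 0.55}
    - {"offset": [0, 0, 0.42], "yaw": 0, "claw": 0.6}
    - {"offset": [0, 0, 0.42], "yaw": 0, "claw": 0.65}
    - {"offset": [0, 0, 0.42], "yaw": 0, "claw": 0.75}
    - {"offset": [0, 0, 0.42], "yaw": 0, "claw": 0.85}
    - {"offset": [0, 0, 0.42], "yaw": 0, "claw": 1}
    - {"offset": [0, 0, 0.42], "yaw": 0, "claw": 1}

```text
time: 20.4
ee_pos: [0.7049, 0.0724, 0.0276]
tcp_rot: [179.2, 0.6, 83.9]
wrist_force: [-1.2, 0.3, 5.7]
opening: 0.0295
grasp_force: 25.7
```

>>> servo_tool:
  rows:
    - {"offset": [0, 0, -0.1], "yaw": 0, "claw": 1}
    - {"offset": [0, 0, -0.4], "yaw": 0, "claw": 1}
    - {"offset": [0, 0, -0.7], "yaw": 0, "claw": 1}
    - {"offset": [0, 0, -1], "yaw": 0, "claw": 1}
    - {"offset": [0, 0, -1], "yaw": 0, "claw": 1}

```text
time: 21.02
ee_pos: [0.7044, 0.0738, 0.1296]
tcp_rot: [179.0, 0.6, 83.9]
wrist_force: [0.8, -0.5, -1.2]
opening: 0.0299
grasp_force: 25.1
```

>>> servo_tool:
  rows:
    - {"offset": [0, 0, -0.4], "yaw": 0, "claw": 1}
    - {"offset": [0, 0, -0.9], "yaw": 0, "claw": 1}
    - {"offset": [0, 0, -0.9], "yaw": -0.06, "claw": 1}
    - {"offset": [0, 0, -0.9], "yaw": -0.06, "claw": 1}
    - {"offset": [0, 0, -0.9], "yaw": -0.06, "claw": 1}

```text
time: 21.65
ee_pos: [0.7017, 0.0747, 0.2144]
tcp_rot: [179.5, 0.8, 94.5]
wrist_force: [-0.1, 0.0, -1.3]
opening: 0.0295
grasp_force: 25.3
```

```bash
python3 -c "
from h import *
plan(.584,.2235,.15,94.7)
im,d,W=wcloud(); o=get_obs(); sel(W,im,o['ee_pos'][:2],.13,(o['ee_pos'][2]-.005,o['ee_pos'][2]+.012),1)
m=(W[...,2]>o['ee_pos'][2]-.025)&(im[...,0].astype(int)-im[...,2]>40); print(np.nanmax(W[m],0),np.nanmin(W[m],0))
cv2.imwrite('pics/w4.png',im[...,::-1])
"
```

```text
pos [0.7017 0.0747 0.2144] yaw 94.47 q1,q6 [ 6.4 91.9] shift [ 1.575 -1.058  0.644] turn -0.0013 t 21.65
31304 mean [0.6996 0.1026 0.216 ] rect [692.8 102.9  43.8 140.4   4.3]
[0.75548372 0.17477161 0.28000601] [0.6433485  0.03327865 0.19387701]
```

View pics/w4.png

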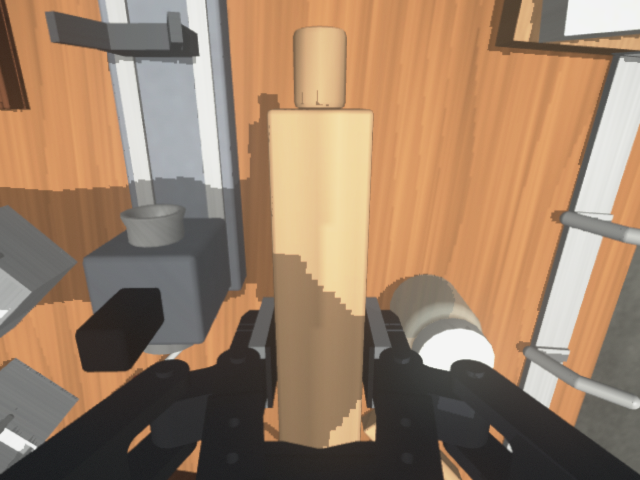

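The wrist view shows the blank square in the grip at (320,270), its far tenon tip 100 mm from the TCP, so I hold it by its middle.

>>> servo_tool:
  rows:
    - {"offset": [0.4, -0.25, -0.1], "yaw": 0, "claw": 1}
    - {"offset": [0.8, -0.5, -0.1], "yaw": 0, "claw": 1}
    - {"offset": [1, -0.7, -0.1], "yaw": 0, "claw": 1}
    - {"offset": [1, -0.7, -0.1], "yaw": 0, "claw": 1}

```text
time: 22.2
ee_pos: [0.6227, 0.1702, 0.2239]
tcp_rot: [179.4, 0.8, 94.7]
wrist_force: [-0.1, 0.2, -2.2]
opening: 0.0292
grasp_force: 25.5
```

>>> servo_tool:
  rows:
    - {"offset": [0.3, -0.2, 0], "yaw": 0, "claw": 1}
    - {"offset": [0.575, -0.36, 0], "yaw": 0, "claw": 1}
    - {"offset": [0.575, -0.36, 0.3], "yaw": 0, "claw": 1}
    - {"offset": [0.575, -0.36, 0.5], "yaw": 0, "claw": 1}
    - {"offset": [0.575, -0.36, 0.5], "yaw": 0, "claw": 1}
    - {"offset": [0.575, -0.36, 0.5], "yaw": 0, "claw": 1}

```text
time: 22.95
ee_pos: [0.5846, 0.2222, 0.1736]
tcp_rot: [179.4, 0.8, 94.6]
wrist_force: [0.1, 1.0, -0.5]
opening: 0.0298
grasp_force: 25.5
```

```bash
python3 -c "
from h import *
plan(.5841,.2241,.0995,94.7)
im,d,W=wcloud()
o=get_obs(); i=im.astype(int)
# rest1 dark cheeks at lathe y=80
h=np.array([.582,.249]); yd=np.array([-.082,.9966]); xd=np.array([.9966,.082])
X=(W[...,:2]-h)@xd; Y=(W[...,:2]-h)@yd
m=(abs(Y-.045)<.007)&(W[...,2]>.09)&(W[...,2]<.108)&(abs(X)<.045)
print('rest X',m.sum(),np.unique(np.round(X[m]*500)/500,return_counts=True))
m=(abs(Y-.088)<.006)&(W[...,2]>.098)&(W[...,2]<.112)&(abs(X)<.045)
print('cup X',m.sum(),X[m].min(),X[m].max())
"
```

```text
pos [0.5846 0.2222 0.1736] yaw 94.62 q1,q6 [ 21.2 106.6] shift [ 0.02  -0.004  0.741] turn -0.0004 t 22.95
rest X 1151 (array([-0.034, -0.032, -0.03 , -0.028, -0.026, -0.024,  0.026,  0.028,
        0.03 ,  0.032,  0.034]), array([ 45, 111, 114, 145, 159,  48,  40, 166, 120, 116,  87]))
cup X 1303 -0.013720101164050891 0.014133865586543327
```

>>> servo_tool:
  rows:
    - {"offset": [0, 0, 0.2], "yaw": 0, "claw": 1}
    - {"offset": [0, 0, 0.4], "yaw": 0, "claw": 1}
    - {"offset": [0, 0, 0.55], "yaw": 0, "claw": 1}
    - {"offset": [0, 0, 0.65], "yaw": 0, "claw": 1}
    - {"offset": [0, 0, 0.7], "yaw": 0, "claw": 1}
    - {"offset": [0, 0, 0.735], "yaw": 0, "claw": 1}
    - {"offset": [0, 0, 0.735], "yaw": 0, "claw": 1}

```text
time: 23.88
ee_pos: [0.585, 0.2216, 0.0996]
tcp_rot: [179.4, 0.8, 94.7]
wrist_force: [0.2, -0.3, -1.8]
opening: 0.0296
grasp_force: 25.6
```

>>> servo_tool:
  rows:
    - {"offset": [0, 0, 0], "yaw": 0, "claw": 0.5}
    - {"offset": [0, 0, 0], "yaw": 0, "claw": 0.5}
    - {"offset": [0, 0, 0], "yaw": 0, "claw": 0.5}
    - {"offset": [0, 0, 0], "yaw": 0, "claw": 0.5}
    - {"offset": [0, 0, -0.5], "yaw": 0, "claw": 0.5}
    - {"offset": [0, 0, -1], "yaw": 0, "claw": 0.5}
    - {"offset": [0, 0, -1], "yaw": 0, "claw": 0.4}

```text
time: 24.75
ee_pos: [0.5852, 0.2235, 0.2043]
tcp_rot: [179.0, 0.7, 94.7]
wrist_force: [0.2, 0.1, 0.4]
opening: 0.0512
grasp_force: 0.0
```

>>> servo_tool:
  rows:
    - {"offset": [-0.5, 0, -0.5], "yaw": 0, "claw": 0.3}
    - {"offset": [-1, 0, -0.5], "yaw": 0, "claw": 0.3}
    - {"offset": [-1, 0, -0.5], "yaw": 0, "claw": 0.3}

```text
time: 25.12
ee_pos: [0.5918, 0.1209, 0.2513]
tcp_rot: [179.3, 0.8, 94.5]
wrist_force: [-0.6, 0.5, 0.0]
opening: 0.0597
grasp_force: 0.0
```

```bash
python3 -c "
from h import *
plan(.601,.0345,.155,94.7)
im,d,W=wcloud(); cv2.imwrite('pics/w5.png',im[...,::-1])
h=np.array([.582,.249]); yd=np.array([-.082,.9966]); xd=np.array([.9966,.082])
X=(W[...,:2]-h)@xd; Y=(W[...,:2]-h)@yd; i=im.astype(int)
m=(abs(X)<.02)&(W[...,2]>.09)&(W[...,2]<.108)&(i[...,0]-i[...,2]>40)
P=np.c_[X[m],Y[m]]; print(P.min(0),P.max(0),np.nanmedian(W[m][:,2]))
plan(.601,.0345,.155,94.7)
"
```

```text
pos [0.5918 0.1209 0.2513] yaw 94.48 q1,q6 [11.9 97.4] shift [-0.868  0.024  0.963] turn -0.0012 t 25.12
[-0.01403934 -0.25841857] [0.01612114 0.00863923] 0.09928189340164834
pos [0.5915 0.1224 0.2505] yaw 94.54 q1,q6 [12.1 97.5] shift [-0.884  0.025  0.955] turn -0.0009 t 25.18
```

View pics/w5.png

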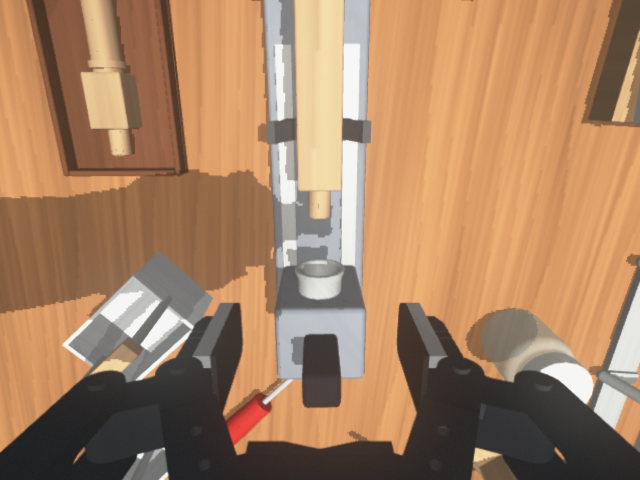

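The wrist view shows the blank flat on both rests at (320,100), its tenon at (320,205) in line with the tailstock cup at (320,275). The spindle lies in the tray at (105,80).

>>> servo_tool:
  rows:
    - {"offset": [-0.5, 0.025, 0], "yaw": 0, "claw": 0.3}
    - {"offset": [-0.88, 0.025, 0.2], "yaw": 0, "claw": 0.3}
    - {"offset": [-0.88, 0.025, 0.5], "yaw": 0, "claw": 0.3}
    - {"offset": [-0.88, 0.025, 0.95], "yaw": 0, "claw": 0.3}
    - {"offset": [-0.88, 0.025, 0.95], "yaw": 0, "claw": 0.3}
    - {"offset": [-0.88, 0.025, 0.95], "yaw": 0, "claw": 1}
    - {"offset": [-0.88, 0.025, 0.95], "yaw": 0, "claw": 1}
    - {"offset": [-0.88, 0.025, 0.95], "yaw": 0, "claw": 1}
    - {"offset": [-0.88, 0.025, 0.95], "yaw": 0, "claw": 1}
  squeeze: 25

```text
time: 26.3
ee_pos: [0.6007, 0.0355, 0.1594]
tcp_rot: [179.5, 0.8, 94.7]
wrist_force: [-13.2, 0.7, 9.1]
opening: 0.0238
grasp_force: 28.2
```

>>> servo_tool:
  rows:
    - {"offset": [0.05, 0, 0], "yaw": 0, "claw": 1}
    - {"offset": [0.12, 0, 0], "yaw": 0, "claw": 1}
    - {"offset": [0.2, 0, 0], "yaw": 0, "claw": 1}
    - {"offset": [0.28, 0, 0], "yaw": 0, "claw": 1}
    - {"offset": [0.36, 0, 0], "yaw": 0, "claw": 1}
    - {"offset": [0.44, 0, 0], "yaw": 0, "claw": 1}
    - {"offset": [0.51, 0, 0], "yaw": 0, "claw": 1}
    - {"offset": [0.58, 0, 0], "yaw": 0, "claw": 1}
    - {"offset": [0.64, 0, 0], "yaw": 0, "claw": 1}
    - {"offset": [0.68, 0, 0], "yaw": 0, "claw": 1}
    - {"offset": [0.7, 0, 0], "yaw": 0, "claw": 1}
    - {"offset": [0.7, 0, 0], "yaw": 0, "claw": 1}

```text
time: 27.8
ee_pos: [0.5949, 0.1042, 0.1594]
tcp_rot: [179.5, 0.9, 94.7]
wrist_force: [-16.8, -6.8, 15.0]
opening: 0.0234
grasp_force: 29.3
```

>>> servo_tool:
  rows:
    - {"offset": [0.02, 0, 0], "yaw": 0, "claw": 1}
    - {"offset": [0.04, 0, 0], "yaw": 0, "claw": 1}
    - {"offset": [0.06, 0, 0], "yaw": 0, "claw": 1}
    - {"offset": [0.06, 0, 0], "yaw": 0, "claw": 1}

```text
time: 28.3
ee_pos: [0.5944, 0.1101, 0.1594]
tcp_rot: [179.5, 0.9, 94.7]
wrist_force: [-15.8, -7.6, 16.2]
opening: 0.0236
grasp_force: 29.4
```

>>> servo_tool:
  rows:
    - {"offset": [0.01, 0, 0], "yaw": 0, "claw": 1}
    - {"offset": [0.02, 0, 0], "yaw": 0, "claw": 1}
    - {"offset": [0.02, 0, 0], "yaw": 0, "claw": 1}

```text
time: 28.68
ee_pos: [0.5942, 0.1119, 0.1594]
tcp_rot: [179.4, 0.9, 94.7]
wrist_force: [-16.7, -7.9, 17.5]
opening: 0.0234
grasp_force: 29.4
```

>>> servo_tool:
  rows:
    - {"offset": [0.01, 0, 0], "yaw": 0, "claw": 1}
    - {"offset": [0.01, 0, 0], "yaw": 0, "claw": 1}

```text
time: 28.92
ee_pos: [0.5941, 0.1129, 0.1594]
tcp_rot: [179.5, 0.9, 94.7]
wrist_force: [-16.5, -7.9, 15.6]
opening: 0.0236
grasp_force: 29.4
```

>>> servo_tool:
  rows:
    - {"offset": [0.008, 0, 0], "yaw": 0, "claw": 1}
    - {"offset": [0.008, 0, 0], "yaw": 0, "claw": 1}

```text
time: 29.18
ee_pos: [0.594, 0.1137, 0.1594]
tcp_rot: [179.4, 0.9, 94.7]
wrist_force: [-17.7, -8.0, 16.4]
opening: 0.0235
grasp_force: 29.4
```

>>> servo_tool:
  rows:
    - {"offset": [0.008, 0, 0], "yaw": 0, "claw": 1}
    - {"offset": [0.008, 0, 0], "yaw": 0, "claw": 1}

```text
time: 29.42
ee_pos: [0.594, 0.1145, 0.1594]
tcp_rot: [179.4, 0.9, 94.7]
wrist_force: [-16.1, -8.2, 16.4]
opening: 0.0235
grasp_force: 29.4
```

>>> servo_tool:
  rows:
    - {"offset": [0.006, 0, 0], "yaw": 0, "claw": 1}
    - {"offset": [0.006, 0, 0], "yaw": 0, "claw": 1}

```text
time: 29.68
ee_pos: [0.5939, 0.1151, 0.1594]
tcp_rot: [179.4, 0.9, 94.7]
wrist_force: [-16.7, -8.2, 16.8]
opening: 0.0236
grasp_force: 29.4
```

>>> servo_tool:
  rows:
    - {"offset": [0, 0, 0], "yaw": 0, "claw": 0.3}
    - {"offset": [0, 0, 0], "yaw": 0, "claw": 0.3}
    - {"offset": [0, 0, 0], "yaw": 0, "claw": 0.3}
    - {"offset": [0, 0, -0.5], "yaw": 0, "claw": 0.3}
    - {"offset": [0, 0, -0.95], "yaw": 0, "claw": 0.3}
    - {"offset": [0, 0, -0.95], "yaw": 0, "claw": 0.3}

```text
time: 30.42
ee_pos: [0.5956, 0.1177, 0.255]
tcp_rot: [179.0, 0.7, 94.7]
wrist_force: [0.2, -0.8, 0.2]
opening: 0.0598
grasp_force: 0.0
```

```bash
cat > lathe.py <<'E'
from h import *
def chk():
    im,d,W=wcloud(); cv2.imwrite('pics/wl.png',im[...,::-1])
    sel(W,im,(.594,.112),.03,(.158,.175))
    h=np.array([.582,.249]); yd=np.array([-.082,.9966]); xd=np.array([.9966,.082])
    X=(W[...,:2]-h)@xd; Y=(W[...,:2]-h)@yd; i=im.astype(int)
    m=(abs(X)<.02)&(abs(Y)<.11)&(W[...,2]>.096)&(W[...,2]<.105)&(i[...,0]-i[...,2]>40)
    print('blank top X,Y',np.c_[X[m],Y[m]].min(0),np.c_[X[m],Y[m]].max(0))
if __name__=='__main__': chk()
E
python3 lathe.py; python3 - <<'E'
from h import *
snap('top'); snap('side')
from m import *
for n in C:
    reg('grip',(.5,.7),(-.1,.3),(.155,.18),n)
    reg('rod',(.4,.9),(.0,.5),(.085,.11),n,lambda i:(i[...,0]-i[...,2]>40))
im=load('side')[0][100:300,230:430]; cv2.imwrite('pics/s1.png',cv2.resize(im,(600,600),interpolation=cv2.INTER_CUBIC)[...,::-1])
E
```

```text
1796 mean [0.594  0.1144 0.1656] rect [594.1 113.1  23.8  23.8   4.7]
blank top X,Y [-0.01423024 -0.07927876] [0.01584832 0.00610695]
rod top 518 px [262.0, 218.0] mean [0.5826, 0.258, 0.1002] rect [582.9, 259.0, 30.6, 152.3, 5.0]
grip side 110 px [356.0, 223.0] mean [0.5919, 0.1107, 0.1651] rect [592.5, 112.4, 24.5, 26.5, 10.7]
rod side 20 px [339.0, 181.0] mean [0.5763, 0.3184, 0.1002] rect [575.6, 318.3, 21.1, 9.9, 61.0]
rod side 267 px [345.0, 210.0] mean [0.5812, 0.212, 0.0999] rect [582.3, 222.9, 29.8, 110.0, 4.3]
```

View pics/wl.png

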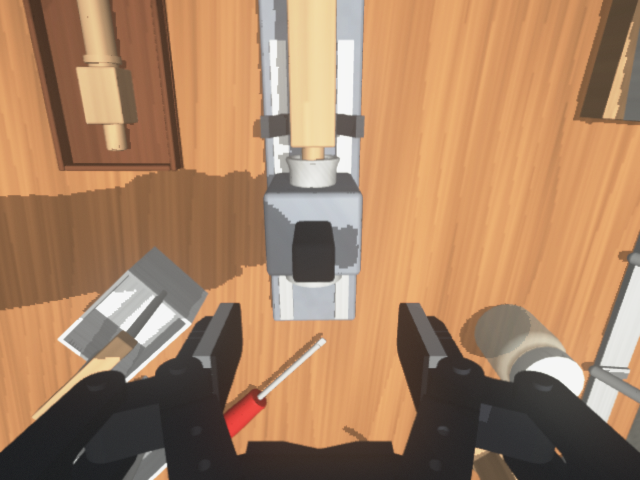

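The wrist view shows the blank's tenon seated in the tailstock cup at (313,160). The tail has travelled 79.9 mm from fully back, so the blank is home. Next are the caddies.

```bash
python3 -c "
from m import *
plan(.4373,-.004,.25,48.3)
wood=lambda i:(i[...,0]-i[...,2]>40)
for n in C: reg('bar',(.25,.5),(-.4,.06),(.115,.14),n,wood)
reg('sp',(.35,.5),(.1,.4),(.026,.06)); reg('sp',(.35,.5),(.1,.4),(.027,.06),'side')
"
```

```text
pos [0.5943 0.1173 0.2499] yaw 94.7 q1,q6 [11.5 96.8] shift [-1.081e+00 -1.665e+00 -1.000e-03] turn 0.2578 t 30.57
bar top 167 px [406.0, 274.0] mean [0.4237, -0.1556, 0.1297] rect [424.8, -154.3, 97.9, 13.9, 51.4]
bar top 25 px [364.0, 278.0] mean [0.411, -0.0347, 0.1302] rect [411.2, -32.6, 18.1, 13.1, 51.0]
bar top 160 px [459.0, 304.0] mean [0.341, -0.3045, 0.1292] rect [341.4, -303.0, 96.8, 14.2, 69.7]
bar side 257 px [292.0, 277.0] mean [0.4355, -0.0061, 0.1302] rect [435.6, -4.5, 99.3, 16.2, 47.3]
bar side 321 px [290.0, 338.0] mean [0.4222, -0.1566, 0.13] rect [422.6, -155.6, 99.7, 15.7, 50.6]
bar side 400 px [249.0, 413.0] mean [0.3389, -0.307, 0.1304] rect [339.2, -305.5, 98.4, 14.5, 70.7]
sp top 457 px [266.0, 276.0] mean [0.4167, 0.2502, 0.0335] rect [416.4, 253.6, 30.0, 184.2, 4.9]
sp side 467 px [281.0, 223.0] mean [0.4149, 0.2395, 0.0338] rect [414.4, 245.9, 30.1, 198.4, 4.9]
```

>>> servo_tool:
  rows:
    - {"offset": [-0.3, -0.3, -0.1], "yaw": 0.257, "claw": 0.4}
    - {"offset": [-0.6, -0.6, -0.1], "yaw": 0.257, "claw": 0.4}
    - {"offset": [-1, -1, -0.1], "yaw": 0.257, "claw": 0.4}
    - {"offset": [-1, -1, -0.1], "yaw": 0.257, "claw": 0.4}
    - {"offset": [-1, -1, -0.1], "yaw": 0.257, "claw": 0.4}

```text
time: 31.2
ee_pos: [0.502, 0.0089, 0.26]
tcp_rot: [179.1, 0.2, 48.2]
wrist_force: [0.1, 0.1, -0.7]
opening: 0.051
grasp_force: 0.0
```

```bash
python3 -c "
from h import *
plan(.4365,-.0045,.21,48.2)
im,d,W=wcloud(); sel(W,im,(.4365,-.0045),.06,(.115,.14),1)
"
```

```text
pos [0.502  0.0089 0.26  ] yaw 48.16 q1,q6 [  1.4 133.3] shift [-0.537 -0.398  0.5  ] turn -0.0002 t 31.2
2485 mean [ 0.4403 -0.0034  0.1292] rect [437.4  -6.   98.   14.2  47.4]
```

>>> servo_tool:
  rows:
    - {"offset": [-0.3, -0.3, 0], "yaw": 0, "claw": 0.4}
    - {"offset": [-0.535, -0.395, 0.3], "yaw": 0, "claw": 0.4}
    - {"offset": [-0.535, -0.395, 0.7], "yaw": 0, "claw": 0.4}
    - {"offset": [-0.535, -0.395, 0.9], "yaw": 0, "claw": 0.4}
    - {"offset": [-0.535, -0.395, 0.9], "yaw": 0, "claw": 0.4}
  squeeze: 40

```text
time: 31.88
ee_pos: [0.4376, -0.0054, 0.1684]
tcp_rot: [179.2, 0.3, 48.5]
wrist_force: [-0.1, 0.5, 0.5]
opening: 0.0514
grasp_force: 0.0
```

>>> servo_tool:
  rows:
    - {"offset": [0, 0, 0.2], "yaw": 0, "claw": 0.4}
    - {"offset": [0, 0, 0.42], "yaw": 0, "claw": 0.4}
    - {"offset": [0, 0, 0.42], "yaw": 0, "claw": 0.4}
    - {"offset": [0, 0, 0.42], "yaw": 0, "claw": 0.7}
    - {"offset": [0, 0, 0.42], "yaw": 0, "claw": 1}
    - {"offset": [0, 0, 0.42], "yaw": 0, "claw": 1}
    - {"offset": [0, 0, 0.42], "yaw": 0, "claw": 1}
    - {"offset": [0, 0, 0.42], "yaw": 0, "claw": 1}

```text
time: 32.88
ee_pos: [0.4396, -0.0059, 0.1296]
tcp_rot: [179.0, 0.1, 48.4]
wrist_force: [-0.7, 2.0, 6.0]
opening: 0.0131
grasp_force: 40.0
```

>>> servo_tool:
  rows:
    - {"offset": [0, 0, -0.3], "yaw": 0, "claw": 1}
    - {"offset": [0, 0, -0.6], "yaw": 0, "claw": 1}
    - {"offset": [0, 0, -1], "yaw": 0.025, "claw": 1}
    - {"offset": [0, 0, -1], "yaw": 0.025, "claw": 1}
    - {"offset": [0, 0, -1], "yaw": 0.025, "claw": 1}

```text
time: 33.5
ee_pos: [0.438, -0.0047, 0.2278]
tcp_rot: [179.0, 0.1, 44.0]
wrist_force: [-0.2, 0.2, -1.9]
opening: 0.0132
grasp_force: 39.4
```

```bash
python3 -c "
from h import *
plan(.644,-.116,.29,43.6)
im,d,W=wcloud(); o=get_obs()['ee_pos']; sel(W,im,o[:2],.06,(o[2]-.004,o[2]+.012),1)
cv2.imwrite('pics/w6.png',im[...,::-1])
"
```

```text
pos [ 0.438  -0.0047  0.2278] yaw 43.98 q1,q6 [ -0.2 135.8] shift [ 0.709  2.232 -0.622] turn 0.0021 t 33.5
9267 mean [4.435e-01 1.000e-04 2.278e-01] rect [439.9  -3.3  90.   13.9  43.7]
```

View pics/w6.png

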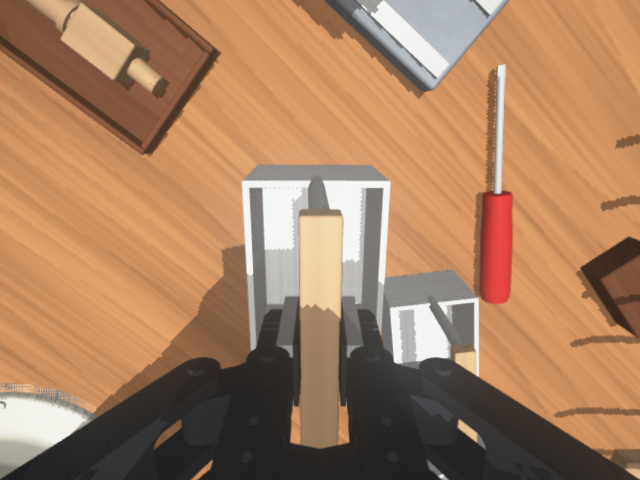

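The caddy hangs level in the grip (bar at (320,320)). Raising it and carrying it to the front of hook3.

>>> servo_tool:
  rows:
    - {"offset": [0, 0.2, -0.4], "yaw": 0, "claw": 1}
    - {"offset": [0.2, 0.6, -0.65], "yaw": 0, "claw": 1}
    - {"offset": [0.3, 1, -0.65], "yaw": 0, "claw": 1}
    - {"offset": [0.3, 1, -0.65], "yaw": 0, "claw": 1}

```text
time: 34.05
ee_pos: [0.5298, -0.0562, 0.2926]
tcp_rot: [179.2, 0.2, 43.9]
wrist_force: [0.0, 0.7, -2.4]
opening: 0.013
grasp_force: 39.7
```

>>> servo_tool:
  rows:
    - {"offset": [0.2, 0.5, 0], "yaw": 0, "claw": 1}
    - {"offset": [0.41, 1, 0], "yaw": 0, "claw": 1}
    - {"offset": [0.41, 1, 0], "yaw": 0, "claw": 1}
    - {"offset": [0.41, 1, 0], "yaw": 0, "claw": 1}

```text
time: 34.55
ee_pos: [0.6266, -0.0983, 0.2959]
tcp_rot: [179.1, 0.1, 44.0]
wrist_force: [-0.2, -0.3, -1.6]
opening: 0.0131
grasp_force: 39.8
```

```bash
cat > rack.py <<'E'
from h import *
# measure in rack axes (origin guess hook2) prong tips & rail from wrist + top + side
def chk(h2=(.598,-.270),yaw=-46.4):
    a=np.radians(yaw); xd=np.array([np.cos(a),np.sin(a)]); yd=np.array([-np.sin(a),np.cos(a)])
    o=get_obs()['ee_pos']; print('tcp rack',np.round([(o[:2]-h2)@xd,(o[:2]-h2)@yd,o[2]],4))
    iw,d,Ww=wcloud(); S=[('wrist',iw,Ww)]
    for n in('top','side'):
        im,d=snap(n); S.append((n,im,cloud(n,d)))
    for n,im,W in S:
        X=(W[...,:2]-h2)@xd; Y=(W[...,:2]-h2)@yd; Z=W[...,2]; i=im.astype(int); g=abs(i[...,0]-i[...,2])<30
        for y0 in(-167,-113,-27,27,113,167):
            m=(abs(Y-y0/1000)<.012)&(X<-.005)&(X>-.045)&(Z>.249)&(Z<.27)&g
            if m.sum()>6: print(n,y0,m.sum(),'tip Y %.1f X %.1f Z %.1f'%tuple(1000*np.array([np.median(Y[m]),np.median(X[m]),np.median(Z[m])])))
        m=(abs(Z-.255)<.004)&(abs(Y)<.245)&(abs(X-.08)<.03)&(i[...,0]-i[...,2]>40)
        if m.sum()>50: print(n,'rail X',np.round(1000*np.percentile(X[m],[3,50,97]),1))
if __name__=='__main__': chk()
E
python3 rack.py; python3 -c "
from h import *
plan(.699,-.173,.29,43.6)"
```

```text
tcp rack [-0.1046  0.1392  0.2959]
wrist 113 452 tip Y 115.9 X -26.2 Z 258.7
wrist 167 452 tip Y 169.0 X -26.9 Z 260.1
top -167 9 tip Y -161.9 X -28.0 Z 262.1
top -113 8 tip Y -108.5 X -27.3 Z 260.7
top -27 7 tip Y -23.2 X -28.0 Z 258.5
top rail X [71.2 80.6 90.3]
side -167 36 tip Y -168.3 X -24.7 Z 258.6
side -113 30 tip Y -114.6 X -25.3 Z 259.1
side -27 33 tip Y -28.5 X -25.2 Z 258.4
side 27 31 tip Y 24.9 X -24.8 Z 257.5
side 113 25 tip Y 110.7 X -25.5 Z 258.1
side 167 29 tip Y 165.2 X -24.2 Z 254.8
side rail X [72.  81.4 90.8]
pos [ 0.6263 -0.098   0.2983] yaw 43.97 q1,q6 [ -8.6 127.4] shift [0.003 1.045 0.083] turn 0.0021 t 34.7
```

>>> servo_tool:
  rows:
    - {"offset": [0, 0.3, 0], "yaw": 0, "claw": 1}
    - {"offset": [0.01, 0.7, 0], "yaw": 0, "claw": 1}
    - {"offset": [0.01, 1, 0], "yaw": 0, "claw": 1}
    - {"offset": [0.01, 1, 0], "yaw": 0, "claw": 1}
    - {"offset": [0.01, 1, 0], "yaw": 0, "claw": 1}

```text
time: 35.33
ee_pos: [0.6967, -0.1693, 0.2999]
tcp_rot: [179.0, -0.0, 44.0]
wrist_force: [-0.1, -0.1, -2.0]
opening: 0.0131
grasp_force: 41.3
```

```bash
python3 -c "
from h import *
plan(.699,-.173,.2446,43.6)"
```

```text
pos [ 0.6967 -0.1693  0.2999] yaw 43.96 q1,q6 [-13.5 122.6] shift [-0.01   0.043  0.553] turn 0.002 t 35.33
```

>>> servo_tool:
  rows:
    - {"offset": [-0.01, 0.05, 0.15], "yaw": 0, "claw": 1}
    - {"offset": [-0.01, 0.05, 0.3], "yaw": 0, "claw": 1}
    - {"offset": [-0.01, 0.05, 0.4], "yaw": 0, "claw": 1}
    - {"offset": [-0.01, 0.05, 0.48], "yaw": 0, "claw": 1}
    - {"offset": [-0.01, 0.05, 0.54], "yaw": 0, "claw": 1}
    - {"offset": [-0.01, 0.05, 0.54], "yaw": 0, "claw": 1}

```text
time: 36.08
ee_pos: [0.7007, -0.1746, 0.2456]
tcp_rot: [179.0, -0.0, 44.0]
wrist_force: [0.0, -0.6, -0.4]
opening: 0.013
grasp_force: 41.3
```

>>> servo_tool:
  rows:
    - {"offset": [0, 0, 0], "yaw": 0, "claw": 0.75}
    - {"offset": [0, 0, 0], "yaw": 0, "claw": 0.6}
    - {"offset": [0, 0, 0], "yaw": 0, "claw": 0.55}
    - {"offset": [0, 0, 0], "yaw": 0, "claw": 0.55}
    - {"offset": [0, 0, -0.3], "yaw": 0, "claw": 0.55}
    - {"offset": [0, 0, -0.7], "yaw": 0, "claw": 0.55}
    - {"offset": [0, -0.3, -0.8], "yaw": 0, "claw": 0.55}
    - {"offset": [0, -0.8, -0.8], "yaw": 0, "claw": 0.4}
    - {"offset": [0, -0.8, -0.8], "yaw": 0, "claw": 0.4}

```text
time: 37.2
ee_pos: [0.6418, -0.1141, 0.3232]
tcp_rot: [179.1, 0.1, 44.1]
wrist_force: [-0.3, -0.9, 0.1]
opening: 0.0511
grasp_force: 0.0
```

```bash
cat > bars.py <<'E'
from h import *
snap('top');snap('side')
from m import *
wood=lambda i:(i[...,0]-i[...,2]>40)
for n in C:
    reg('bar',(.2,.6),(-.45,.2),(.115,.14),n,wood); reg('hung',(.45,.75),(-.42,-.1),(.241,.251),n,wood)
E
python3 bars.py; python3 -c "
from h import *
plan(.4240,-.155,.29,50.6)
im,d,W=wcloud(); cv2.imwrite('pics/w7.png',im[...,::-1]); sel(W,im,(.699,-.173),.06,(.241,.251),1)"
```

```text
bar top 151 px [460.0, 304.0] mean [0.3403, -0.3067, 0.1291] rect [341.4, -305.0, 92.3, 13.8, 68.9]
bar side 309 px [290.0, 338.0] mean [0.4222, -0.1568, 0.1303] rect [422.4, -156.2, 98.0, 14.9, 51.4]
bar side 399 px [249.0, 413.0] mean [0.339, -0.3071, 0.1304] rect [339.2, -305.5, 99.4, 15.3, 70.5]
hung side 342 px [432.0, 308.0] mean [0.6964, -0.1767, 0.2451] rect [697.9, -175.0, 99.0, 14.5, 43.8]
pos [ 0.6442 -0.116   0.3242] yaw 43.98 q1,q6 [-10.  126.1] shift [-1.855 -1.248  0.342] turn -0.0368 t 37.3
4430 mean [ 0.7019 -0.1731  0.2442] rect [ 694.4 -170.5   98.5   29.6   43.3]
```

View pics/w7.png

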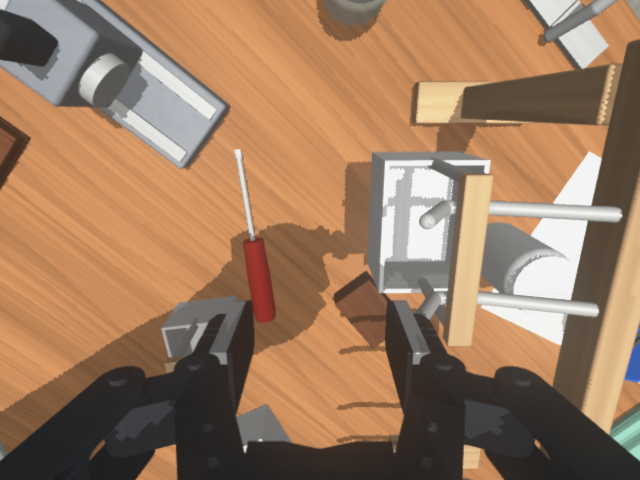

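The wrist view shows caddy 1 hanging on both prongs, its bar at (468,260). Next is caddy 2.

>>> servo_tool:
  rows:
    - {"offset": [-0.4, -0.3, 0], "yaw": -0.038, "claw": 0.4}
    - {"offset": [-0.7, -0.6, 0], "yaw": -0.038, "claw": 0.4}
    - {"offset": [-1, -0.7, 0], "yaw": -0.038, "claw": 0.4}
    - {"offset": [-1, -0.7, 0], "yaw": -0.038, "claw": 0.4}

```text
time: 37.85
ee_pos: [0.5235, -0.1366, 0.3238]
tcp_rot: [178.9, 0.1, 50.7]
wrist_force: [1.4, 0.6, 0.5]
opening: 0.0514
grasp_force: 0.0
```

>>> servo_tool:
  rows:
    - {"offset": [-0.3, -0.2, 0.3], "yaw": 0, "claw": 0.4}
    - {"offset": [-0.5, -0.4, 0.7], "yaw": 0, "claw": 0.4}
    - {"offset": [-0.6, -0.5, 0.9], "yaw": 0, "claw": 0.4}
    - {"offset": [-0.6, -0.5, 0.9], "yaw": 0, "claw": 0.4}

```text
time: 38.35
ee_pos: [0.4484, -0.1516, 0.2309]
tcp_rot: [179.1, 0.2, 50.7]
wrist_force: [0.3, -0.3, -0.2]
opening: 0.0512
grasp_force: 0.0
```

```bash
python3 -c "
from h import *
im,d,W=wcloud(); sel(W,im,(.424,-.155),.06,(.115,.14),1)
plan(.4240,-.1552,.13,50.8)"
```

```text
3530 mean [ 0.4262 -0.1541  0.1293] rect [ 423.9 -156.7   97.9   14.    50.9]
pos [ 0.4491 -0.1516  0.232 ] yaw 50.75 q1,q6 [-18.4 110.9] shift [-0.187 -0.172  1.02 ] turn -0.0003 t 38.4
```

>>> servo_tool:
  rows:
    - {"offset": [-0.19, -0.17, 0.1], "yaw": 0, "claw": 0.4}
    - {"offset": [-0.19, -0.17, 0.4], "yaw": 0, "claw": 0.4}
    - {"offset": [-0.19, -0.17, 0.8], "yaw": 0, "claw": 0.4}
    - {"offset": [-0.19, -0.17, 1], "yaw": 0, "claw": 0.4}
    - {"offset": [-0.19, -0.17, 1], "yaw": 0, "claw": 0.4}
    - {"offset": [-0.19, -0.17, 1], "yaw": 0, "claw": 0.7}
    - {"offset": [-0.19, -0.17, 1], "yaw": 0, "claw": 1}
    - {"offset": [-0.19, -0.17, 1], "yaw": 0, "claw": 1}
    - {"offset": [-0.19, -0.17, 1], "yaw": 0, "claw": 1}
    - {"offset": [-0.19, -0.17, 1], "yaw": 0, "claw": 1}

```text
time: 39.65
ee_pos: [0.4246, -0.1565, 0.1328]
tcp_rot: [178.9, 0.1, 50.8]
wrist_force: [0.0, 1.7, 6.3]
opening: 0.0135
grasp_force: 39.3
```

>>> servo_tool:
  rows:
    - {"offset": [0, 0, -0.3], "yaw": 0, "claw": 1}
    - {"offset": [0, 0, -0.6], "yaw": 0.04, "claw": 1}
    - {"offset": [0, 0, -1], "yaw": 0.04, "claw": 1}
    - {"offset": [0, 0, -1], "yaw": 0.04, "claw": 1}

```text
time: 40.15
ee_pos: [0.424, -0.1556, 0.2346]
tcp_rot: [178.7, -0.1, 43.6]
wrist_force: [-0.1, -0.4, -1.7]
opening: 0.0128
grasp_force: 39.7
```

>>> servo_tool:
  rows:
    - {"offset": [0, 0, -0.4], "yaw": 0, "claw": 1}
    - {"offset": [0, 0, -0.7], "yaw": 0, "claw": 1}
    - {"offset": [0, 0, -0.7], "yaw": 0, "claw": 1}

```text
time: 40.52
ee_pos: [0.4227, -0.1545, 0.3026]
tcp_rot: [178.9, -0.0, 43.6]
wrist_force: [-0.7, -0.2, -1.6]
opening: 0.013
grasp_force: 39.7
```

```bash
python3 -c "
from h import *
plan(.543,-.212,.297,43.6)
im,d,W=wcloud(); o=get_obs()['ee_pos']; sel(W,im,o[:2],.06,(o[2]-.004,o[2]+.012),1)"
```

```text
pos [ 0.4227 -0.1545  0.3026] yaw 43.59 q1,q6 [-19.8 116.6] shift [0.475 1.246 0.056] turn -0.0001 t 40.52
9294 mean [ 0.4276 -0.1504  0.2993] rect [ 424.  -153.9   94.    14.    43.6]
```

>>> servo_tool:
  rows:
    - {"offset": [0.2, 0.4, 0], "yaw": 0, "claw": 1}
    - {"offset": [0.47, 0.8, 0], "yaw": 0, "claw": 1}
    - {"offset": [0.47, 1, 0], "yaw": 0, "claw": 1}
    - {"offset": [0.47, 1, 0], "yaw": 0, "claw": 1}

```text
time: 41.08
ee_pos: [0.5254, -0.1948, 0.3002]
tcp_rot: [179.2, 0.1, 43.6]
wrist_force: [-1.0, -0.9, -1.8]
opening: 0.0128
grasp_force: 39.8
```

>>> servo_tool:
  rows:
    - {"offset": [0, 0.3, 0], "yaw": 0, "claw": 1}
    - {"offset": [0, 0.6, 0], "yaw": 0, "claw": 1}
    - {"offset": [0, 0.9, 0], "yaw": 0, "claw": 1}
    - {"offset": [0, 1, 0], "yaw": 0, "claw": 1}
    - {"offset": [0, 1, 0], "yaw": 0, "claw": 1}
    - {"offset": [0, 1, 0], "yaw": 0, "claw": 1}

```text
time: 41.82
ee_pos: [0.5937, -0.2666, 0.3044]
tcp_rot: [179.0, 0.1, 43.6]
wrist_force: [3.1, -3.7, -11.2]
opening: 0.0134
grasp_force: 39.9
```

```bash
python3 -c "
from h import *
plan(.5985,-.2705,.248,43.6)"
```

```text
pos [ 0.5937 -0.2666  0.3044] yaw 43.58 q1,q6 [-24.  112.4] shift [0.008 0.062 0.564] turn -0.0001 t 41.83
```

>>> servo_tool:
  rows:
    - {"offset": [0, 0, 0.1], "yaw": 0, "claw": 1}
    - {"offset": [0, 0, 0.2], "yaw": 0, "claw": 1}
    - {"offset": [0, 0, 0.2], "yaw": 0, "claw": 1}

```text
time: 42.2
ee_pos: [0.5938, -0.2666, 0.284]
tcp_rot: [179.1, 0.0, 43.6]
wrist_force: [0.2, 0.2, -1.5]
opening: 0.0132
grasp_force: 41.3
```

```bash
python3 -c "
from h import *
im,d,W=wcloud(); cv2.imwrite('pics/w8.png',im[...,::-1]); plan(.5985,-.2705,.248,43.6)"
```

```text
pos [ 0.5939 -0.2667  0.2847] yaw 43.59 q1,q6 [-24.  112.4] shift [0.007 0.059 0.367] turn -0.0001 t 42.25
```

View pics/w8.png

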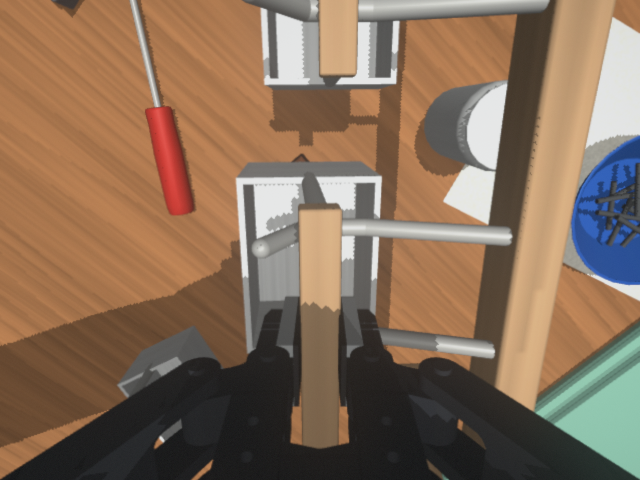

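The caddy came free without damage: its bar is at (320,320) above the prong, and the prong at (420,230) lies over the box. Lowering it.

>>> servo_tool:
  rows:
    - {"offset": [0.01, 0.055, 0.1], "yaw": 0, "claw": 1}
    - {"offset": [0.01, 0.055, 0.2], "yaw": 0, "claw": 1}
    - {"offset": [0.01, 0.055, 0.3], "yaw": 0, "claw": 1}
    - {"offset": [0.01, 0.055, 0.36], "yaw": 0, "claw": 1}
    - {"offset": [0.01, 0.055, 0.36], "yaw": 0, "claw": 1}

```text
time: 42.88
ee_pos: [0.5991, -0.2707, 0.2488]
tcp_rot: [179.0, 0.0, 43.6]
wrist_force: [0.0, 0.6, -1.7]
opening: 0.0126
grasp_force: 41.2
```

>>> servo_tool:
  rows:
    - {"offset": [0, 0, 0.02], "yaw": 0, "claw": 1}
    - {"offset": [0, 0, 0.02], "yaw": 0, "claw": 0.75}
    - {"offset": [0, 0, 0.02], "yaw": 0, "claw": 0.6}
    - {"offset": [0, 0, 0.02], "yaw": 0, "claw": 0.55}
    - {"offset": [0, 0, 0.02], "yaw": 0, "claw": 0.55}
    - {"offset": [0, 0, -0.3], "yaw": 0, "claw": 0.55}
    - {"offset": [0, 0, -0.7], "yaw": 0, "claw": 0.55}
    - {"offset": [0, -0.3, -0.8], "yaw": 0, "claw": 0.55}
    - {"offset": [0, -0.8, -0.8], "yaw": 0, "claw": 0.4}
    - {"offset": [0, -0.8, -0.8], "yaw": 0, "claw": 0.4}

```text
time: 44.12
ee_pos: [0.5412, -0.21, 0.3282]
tcp_rot: [179.0, 0.0, 43.7]
wrist_force: [0.8, -0.7, 1.1]
opening: 0.0513
grasp_force: 0.0
```

```bash
python3 bars.py; python3 -c "
from h import *
plan(.340,-.3055,.25,70)"
```

```text
hung top 173 px [421.0, 168.0] mean [0.6994, -0.1736, 0.2451] rect [699.8, -173.5, 97.8, 14.7, 43.8]
hung top 38 px [447.0, 195.0] mean [0.6268, -0.2424, 0.2447] rect [626.9, -242.4, 21.3, 14.3, 39.0]
bar side 393 px [249.0, 413.0] mean [0.3389, -0.307, 0.1306] rect [339.4, -305.6, 98.4, 14.6, 70.6]
hung side 337 px [432.0, 307.0] mean [0.6964, -0.1765, 0.2452] rect [696.9, -175.4, 99.5, 14.8, 43.9]
hung side 421 px [389.0, 358.0] mean [0.5961, -0.2722, 0.2456] rect [597.9, -270.2, 98.3, 14.7, 43.6]
hung side 14 px [407.0, 423.0] mean [0.6054, -0.3889, 0.247] rect [604.9, -389.1, 26.0, 0.9, 44.0]
pos [ 0.5431 -0.2117  0.3281] yaw 43.61 q1,q6 [-21.1 115.3] shift [-2.118 -0.722  0.781] turn -0.1466 t 44.23
```

>>> servo_tool:
  rows:
    - {"offset": [-0.4, -0.3, 0], "yaw": -0.147, "claw": 0.4}
    - {"offset": [-0.8, -0.6, 0], "yaw": -0.147, "claw": 0.4}
    - {"offset": [-1, -0.72, 0], "yaw": -0.147, "claw": 0.4}
    - {"offset": [-1, -0.72, 0], "yaw": -0.147, "claw": 0.4}

```text
time: 44.72
ee_pos: [0.4208, -0.2297, 0.3272]
tcp_rot: [179.0, 0.5, 69.9]
wrist_force: [0.9, 0.3, 0.7]
opening: 0.0513
grasp_force: 0.0
```

```bash
python3 -c "
from h import *
plan(.340,-.3055,.25,70)"
```

```text
pos [ 0.4208 -0.2297  0.3272] yaw 69.93 q1,q6 [-28.4  81.6] shift [-0.989 -0.498  0.772] turn -0.0004 t 44.73
```

>>> servo_tool:
  rows:
    - {"offset": [-0.4, -0.3, 0.2], "yaw": 0, "claw": 0.4}
    - {"offset": [-0.8, -0.5, 0.6], "yaw": 0, "claw": 0.4}
    - {"offset": [-0.95, -0.5, 0.95], "yaw": 0, "claw": 0.4}
    - {"offset": [-0.95, -0.5, 0.95], "yaw": 0, "claw": 0.4}
    - {"offset": [-0.95, -0.5, 0.95], "yaw": 0, "claw": 0.4}

```text
time: 45.35
ee_pos: [0.3438, -0.3022, 0.2326]
tcp_rot: [179.1, 0.5, 70.0]
wrist_force: [0.2, -0.2, -0.1]
opening: 0.0513
grasp_force: 0.0
```

```bash
python3 -c "
from h import *
im,d,W=wcloud(); sel(W,im,(.34,-.3055),.06,(.115,.14),1)
plan(.340,-.3055,.13,70)"
```

```text
3649 mean [ 0.3417 -0.3037  0.1293] rect [ 340.6 -307.    98.4   14.    70.8]
pos [ 0.3439 -0.3021  0.233 ] yaw 70.06 q1,q6 [-41.2  68.7] shift [-0.046 -0.025  1.03 ] turn 0.0003 t 45.4
```

>>> servo_tool:
  rows:
    - {"offset": [-0.05, -0.025, 0.3], "yaw": 0, "claw": 0.4}
    - {"offset": [-0.05, -0.025, 0.7], "yaw": 0, "claw": 0.4}
    - {"offset": [-0.05, -0.025, 1], "yaw": 0, "claw": 0.4}
    - {"offset": [-0.05, -0.025, 1], "yaw": 0, "claw": 0.4}
    - {"offset": [-0.05, -0.025, 1], "yaw": 0, "claw": 0.7}
    - {"offset": [-0.05, -0.025, 1], "yaw": 0, "claw": 1}
    - {"offset": [-0.05, -0.025, 1], "yaw": 0, "claw": 1}
    - {"offset": [-0.05, -0.025, 1], "yaw": 0, "claw": 1}
    - {"offset": [-0.05, -0.025, 1], "yaw": 0, "claw": 1}

```text
time: 46.52
ee_pos: [0.3403, -0.3075, 0.1332]
tcp_rot: [179.0, 0.5, 70.0]
wrist_force: [-1.0, 1.9, 7.0]
opening: 0.0132
grasp_force: 39.8
```

>>> servo_tool:
  rows:
    - {"offset": [0, 0, -0.3], "yaw": 0, "claw": 1}
    - {"offset": [0, 0, -0.6], "yaw": 0.147, "claw": 1}
    - {"offset": [0, 0, -0.9], "yaw": 0.147, "claw": 1}
    - {"offset": [0, 0, -0.9], "yaw": 0.147, "claw": 1}
    - {"offset": [0, 0, -0.9], "yaw": 0.147, "claw": 1}

```text
time: 47.15
ee_pos: [0.3389, -0.3062, 0.222]
tcp_rot: [179.0, 0.0, 43.6]
wrist_force: [-1.0, -0.4, -1.2]
opening: 0.0129
grasp_force: 39.5
```

```bash
python3 -c "
from h import *
plan(.4975,-.3665,.28,43.6)
im,d,W=wcloud(); o=get_obs()['ee_pos']; sel(W,im,o[:2],.06,(o[2]-.004,o[2]+.012),1)"
```

```text
pos [ 0.3389 -0.3062  0.222 ] yaw 43.62 q1,q6 [-42.   94.3] shift [ 0.732  1.53  -0.58 ] turn 0.0001 t 47.15
7845 mean [ 0.3471 -0.299   0.2184] rect [ 345.2 -309.8   96.3   26.8   43.8]
```

>>> servo_tool:
  rows:
    - {"offset": [0.3, 0.2, -0.4], "yaw": 0, "claw": 1}
    - {"offset": [0.73, 0.5, -0.62], "yaw": 0, "claw": 1}
    - {"offset": [0.73, 0.7, -0.62], "yaw": 0, "claw": 1}
    - {"offset": [0.73, 0.7, -0.62], "yaw": 0, "claw": 1}
    - {"offset": [0.73, 0.7, -0.62], "yaw": 0, "claw": 1}

```text
time: 47.82
ee_pos: [0.4386, -0.3054, 0.284]
tcp_rot: [179.1, 0.0, 43.6]
wrist_force: [-0.2, -0.5, -1.5]
opening: 0.013
grasp_force: 39.5
```

```bash
python3 -c "
from h import *
plan(.4975,-.3665,.284,43.6)"
```

```text
pos [ 0.4386 -0.3054  0.284 ] yaw 43.61 q1,q6 [-34.7 101.6] shift [0.005 0.849 0.   ] turn 0.0001 t 47.83
```

>>> servo_tool:
  rows:
    - {"offset": [0, 0.2, 0], "yaw": 0, "claw": 1}
    - {"offset": [0, 0.4, 0], "yaw": 0, "claw": 1}
    - {"offset": [0, 0.6, 0], "yaw": 0, "claw": 1}
    - {"offset": [0, 0.8, 0], "yaw": 0, "claw": 1}
    - {"offset": [0, 0.84, 0], "yaw": 0, "claw": 1}
    - {"offset": [0, 0.84, 0], "yaw": 0, "claw": 1}
    - {"offset": [0, 0.84, 0], "yaw": 0, "claw": 1}

```text
time: 48.7
ee_pos: [0.4965, -0.366, 0.2864]
tcp_rot: [179.0, 0.0, 43.6]
wrist_force: [-0.2, 1.3, -1.8]
opening: 0.0133
grasp_force: 39.5
```

```bash
python3 -c "
from h import *
plan(.4975,-.3665,.248,43.6)"
```

```text
pos [ 0.4965 -0.366   0.2864] yaw 43.58 q1,q6 [-36.3 100.1] shift [0.004 0.01  0.384] turn -0.0001 t 48.7
```

>>> servo_tool:
  rows:
    - {"offset": [0, 0.01, 0.12], "yaw": 0, "claw": 1}
    - {"offset": [0, 0.01, 0.24], "yaw": 0, "claw": 1}
    - {"offset": [0, 0.01, 0.33], "yaw": 0, "claw": 1}
    - {"offset": [0, 0.01, 0.38], "yaw": 0, "claw": 1}
    - {"offset": [0, 0.01, 0.38], "yaw": 0, "claw": 1}
    - {"offset": [0, 0.01, 0.39], "yaw": 0, "claw": 1}

```text
time: 49.45
ee_pos: [0.4982, -0.3676, 0.2481]
tcp_rot: [178.9, 0.0, 43.6]
wrist_force: [-3.7, 3.9, 10.0]
opening: 0.0129
grasp_force: 41.0
```

>>> servo_tool:
  rows:
    - {"offset": [0, 0, 0], "yaw": 0, "claw": 0.75}
    - {"offset": [0, 0, 0], "yaw": 0, "claw": 0.6}
    - {"offset": [0, 0, 0], "yaw": 0, "claw": 0.55}
    - {"offset": [0, 0, 0], "yaw": 0, "claw": 0.55}
    - {"offset": [0, 0, -0.3], "yaw": 0, "claw": 0.55}
    - {"offset": [0, 0, -0.7], "yaw": 0, "claw": 0.55}
    - {"offset": [0, -0.3, -0.8], "yaw": 0, "claw": 0.55}
    - {"offset": [0, -0.8, -0.8], "yaw": 0, "claw": 0.4}
    - {"offset": [0, -1, -0.8], "yaw": 0, "claw": 0.4}
    - {"offset": [0, -1, -0.8], "yaw": 0, "claw": 0.4}

```text
time: 50.7
ee_pos: [0.4279, -0.2936, 0.3263]
tcp_rot: [178.9, 0.0, 43.6]
wrist_force: [1.3, -0.8, -1.1]
opening: 0.0514
grasp_force: 0.0
```

```bash
python3 bars.py; python3 - <<'E'
from m import *
wood=lambda i:(i[...,0]-i[...,2]>40)
for n in C:
    reg('rod',(.4,.9),(.0,.5),(.09,.11),n,wood); reg('grip',(.5,.7),(-.1,.3),(.158,.18),n); reg('sp',(.35,.5),(.1,.4),(.026,.06),n)
cv2.imwrite('pics/side9.png',load('side')[0][...,::-1])
E
```

```text
hung top 177 px [421.0, 168.0] mean [0.6995, -0.1736, 0.245] rect [699.7, -173.5, 97.7, 15.0, 44.3]
hung top 176 px [457.0, 206.0] mean [0.5977, -0.2682, 0.2453] rect [597.8, -268.0, 95.0, 15.2, 48.1]
hung top 110 px [489.0, 239.0] mean [0.5128, -0.3511, 0.245] rect [512.9, -351.3, 62.7, 13.3, 44.8]
hung side 341 px [432.0, 307.0] mean [0.6963, -0.1766, 0.2452] rect [697.1, -175.5, 99.7, 14.7, 43.4]
hung side 414 px [388.0, 358.0] mean [0.5948, -0.2724, 0.2451] rect [595.9, -270.9, 98.8, 14.5, 46.9]
hung side 517 px [339.0, 416.0] mean [0.4968, -0.3675, 0.2453] rect [497.7, -366.1, 98.8, 14.7, 44.1]
rod top 579 px [265.0, 218.0] mean [0.583, 0.2498, 0.1002] rect [583.2, 250.0, 31.0, 169.1, 4.5]
grip top 70 px [312.0, 211.0] mean [0.5939, 0.1147, 0.1666] rect [594.6, 114.4, 23.4, 23.0, 7.7]
sp top 455 px [266.0, 276.0] mean [0.4167, 0.2488, 0.0334] rect [417.0, 247.8, 30.0, 196.4, 4.9]
rod side 509 px [343.0, 200.0] mean [0.5793, 0.2477, 0.1002] rect [580.1, 254.1, 30.2, 171.0, 4.6]
grip side 97 px [356.0, 223.0] mean [0.5919, 0.1109, 0.1661] rect [592.6, 112.6, 25.4, 23.8, 14.7]
```

View pics/side9.png

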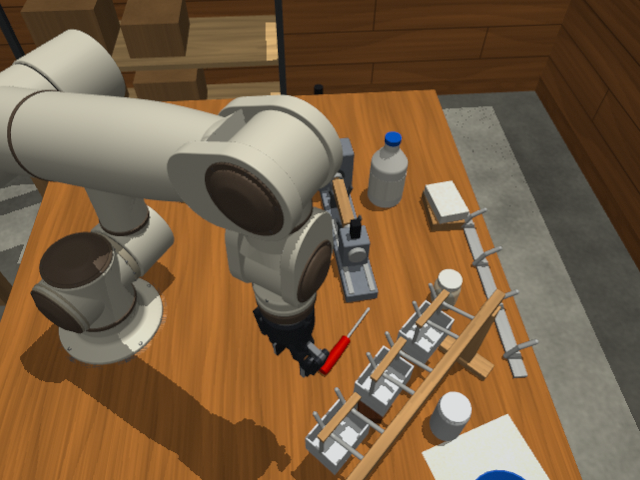

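Side view: all three caddies hang on the rack at (339,416), (385,365) and (430,320). The blank is in the lathe at (343,200) with the tailstock up. I'll let things settle, recheck, and then hand in.

>>> servo_tool:
  rows:
    - {"offset": [0, -0.5, 0], "yaw": 0, "claw": 0.4}
    - {"offset": [0, -0.5, 0], "yaw": 0, "claw": 0.4}
    - {"offset": [0, -0.5, 0], "yaw": 0, "claw": 0.4}
    - {"offset": [0, -0.5, 0], "yaw": 0, "claw": 0.4}
    - {"offset": [0, -0.5, 0], "yaw": 0, "claw": 0.4}
    - {"offset": [0, -0.5, 0], "yaw": 0, "claw": 0.4}
    - {"offset": [0, -0.5, 0], "yaw": 0, "claw": 0.4}
    - {"offset": [0, -0.5, 0], "yaw": 0, "claw": 0.4}
    - {"offset": [0, -0.5, 0], "yaw": 0, "claw": 0.4}
    - {"offset": [0, -0.5, 0], "yaw": 0, "claw": 0.4}
    - {"offset": [0, -0.5, 0], "yaw": 0, "claw": 0.4}
    - {"offset": [0, -0.5, 0], "yaw": 0, "claw": 0.4}

```text
time: 52.3
ee_pos: [0.3939, -0.258, 0.3244]
tcp_rot: [179.0, 0.0, 43.6]
wrist_force: [-0.4, 0.1, -1.1]
opening: 0.051
grasp_force: 0.0
```

```bash
python3 bars.py | grep hung; python3 -c "
from m import *
# box undersides/rims of hung caddies: rim height ~.175
reg('rim',(.4,.8),(-.45,-.08),(.165,.185),'side'); reg('rim',(.4,.8),(-.45,-.08),(.165,.185),'top')"
```

```text
hung top 181 px [421.0, 168.0] mean [0.6991, -0.1737, 0.2452] rect [699.7, -173.6, 97.8, 15.4, 43.4]
hung top 170 px [457.0, 206.0] mean [0.598, -0.268, 0.2451] rect [598.1, -268.2, 95.2, 14.8, 46.8]
hung top 112 px [489.0, 239.0] mean [0.5122, -0.3521, 0.2449] rect [511.0, -353.0, 68.3, 13.8, 46.0]
hung side 339 px [432.0, 308.0] mean [0.6963, -0.1765, 0.2451] rect [697.3, -175.2, 98.9, 14.2, 43.8]
hung side 415 px [388.0, 358.0] mean [0.5949, -0.2724, 0.2453] rect [595.9, -270.9, 98.4, 14.4, 47.2]
hung side 519 px [339.0, 416.0] mean [0.4969, -0.3674, 0.2453] rect [497.9, -366.4, 97.5, 15.0, 43.9]
rim side 47 px [425.0, 304.0] mean [0.7051, -0.1253, 0.1725] rect [702.4, -124.8, 27.0, 11.7, 16.1]
rim side 106 px [446.0, 317.0] mean [0.741, -0.1585, 0.1728] rect [741.8, -159.9, 25.7, 49.0, 11.2]
rim side 257 px [417.0, 337.0] mean [0.6733, -0.1979, 0.1731] rect [684.4, -187.7, 62.2, 70.7, 44.2]
rim side 65 px [381.0, 351.0] mean [0.598, -0.2237, 0.173] rect [594.7, -224.9, 37.2, 13.1, 26.5]
rim side 124 px [405.0, 366.0] mean [0.6377, -0.2576, 0.1733] rect [638.4, -261.8, 30.1, 55.0,
[... 394 characters left out ...]
3.6, 43.7]
rim top 16 px [422.0, 164.0] mean [0.7285, -0.1937, 0.1756] rect [726.1, -196.2, 45.4, 5.1, 46.9]
rim top 97 px [408.0, 180.0] mean [0.6824, -0.1528, 0.1729] rect [687.3, -160.0, 96.9, 35.7, 43.8]
rim top 129 px [443.0, 214.0] mean [0.5901, -0.2515, 0.1733] rect [599.1, -267.8, 95.8, 71.4, 46.9]
rim top 23 px [458.0, 203.0] mean [0.6198, -0.2937, 0.1744] rect [620.2, -293.5, 44.8, 5.4, 47.2]
rim top 32 px [480.0, 229.0] mean [0.5475, -0.3539, 0.1736] rect [547.5, -354.3, 38.3, 18.3, 84.5]
rim top 77 px [471.0, 248.0] mean [0.4961, -0.3274, 0.1724] rect [490.6, -328.2, 82.5, 31.0, 19.9]
rim top 25 px [496.0, 241.0] mean [0.5149, -0.396, 0.1745] rect [514.8, -396.1, 45.7, 5.0, 42.6]
```

Everything is at rest and level: the caddy rims are all at 0.173 m and the bars are within a few mm of the hooks.

```bash
python3 -c "
from workcell import *
print(job_done())"
```

```text
the job is handed in; nothing more can be done
None
```

The job is handed in at about 52 s of the 210 s: the blank is home between both cups with the tailstock up, the spindle lies flat in the tray, and all three caddies hang on separate hooks — by my own measurements, since hand-in returned no verdict.

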